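Unstack the sample pots and set out the bench

TASK

Three lidded sample pots have been brought to the lab bench stacked on their storage box. Take the stack apart: stand each pot in the middle of the disc that has the colour of its lid, and put the storage box squarely on the middle of the green mat, its long side along the mat's. Keep everything upright, set things down rather than drop them, and leave the amber bottle and the beaker where they are.

Things in the scene. Friction and masses are not known exactly. Their poses are not given: they have to be found in the camera images.
- yellow_pot_center (a point): Small round lidded sample pot, plain cylinder 38 mm in diameter and 44 mm high, closed, white body with a flat yellow lid (top 13 mm); loose, lid fixed on. The point is its centre, 22 mm above its underside; z is up along its axis, yaw means nothing. At the start it stands on the lid of either the red or the blue pot, so its centre is 110 mm above the bench.
- red_pot_center (a point): Large round lidded sample pot, plain cylinder 54 mm in diameter and 44 mm high, closed, white body with a flat red lid (top 13 mm); loose, lid fixed on. The point is its centre, 22 mm above its underside; z is up along its axis, yaw means nothing. At the start the red and blue pots stand side by side on the storage box, 84 mm between centres along the box's length (either way round), centres 66 mm above the bench; one of them carries the yellow pot.
- blue_pot_center (a point): Large round lidded sample pot, plain cylinder 54 mm in diameter and 44 mm high, closed, white body with a flat blue lid (top 13 mm); loose, lid fixed on. The point is its centre, 22 mm above its underside; z is up along its axis, yaw means nothing. At the start the red and blue pots stand side by side on the storage box, 84 mm between centres along the box's length (either way round), centres 66 mm above the bench; one of them carries the yellow pot.
- box_center (a point): Loose storage box, closed, 66 mm wide (its x) by 160 mm long (its y) by 44 mm high (z up), lower part white, lid grey and fixed on; stands on the bench under the pots. The point is its centre, 22 mm above its underside. It may be gripped across its 66 mm width. Both ends are alike.
- red_disc: Flat red disc fixed on the bench, 76 mm in diameter, 4 mm thick; origin at the centre of its underside on the bench, z up. The place for the red-lidded pot.
- blue_disc: Flat blue disc fixed on the bench, 76 mm in diameter, 4 mm thick; origin at the centre of its underside on the bench, z up. The place for the blue-lidded pot.
- yellow_disc: Flat yellow disc fixed on the bench, 76 mm in diameter, 4 mm thick; origin at the centre of its underside on the bench, z up. The place for the yellow-lidded pot.
- green_mat: Flat green rectangular mat fixed on the bench, 92 mm (its x) by 190 mm (its y), 4 mm thick; origin at the centre of its underside on the bench, z up. The place for the storage box, long side along the mat's long side.
- amber_bottle: Bystander: loose amber glass bottle with a white cap, 50 mm in diameter, 85 mm high, standing on the bench; origin at the centre of its underside. Not to be disturbed.
- beaker: Bystander: loose open white ceramic beaker, 58 mm across the rim, 70 mm high, standing on the bench; origin at the centre of its underside. Not to be disturbed.
Things that resemble listed ones, but are neither listed nor needed, are in the scene too. There is more than one size of the green_mat; the job needs the larger.

How it is judged:
By the outcome, as a careful person would: the job done as asked, in the order asked, and still so for the second after the job is handed in, with the robot touching nothing.
It also fails if it takes over 112 s, if anything falls off the work surface, if the arm or the gripper's body presses on something with over 40 N, if the wrist force passes 120 N, or if a joint passes its speed limit or range.

ROBOT

A 7-joint arm with a two-finger parallel gripper is mounted at the origin on the work surface. World frame = base frame: x ahead of the robot, y to its left, z up, the work surface at z = 0. Lengths are in m, angles in rad, forces in N, time in s.
With the tool pointing down it reaches from about 0.425 to 1.025 m from the base axis. Payload 3.6 kg.
Tool frame: the origin (TCP) lies midway between the tips of the shut fingers; the grasp point (between the pads) lies 19 mm behind it (r.grasp_offset is the x of the grasp point in the tool frame, in m); x points along the fingers, y is the direction in which the jaws open and shut, and the axes are right-handed (so a half turn about x gives the same grasp; the last joint's range is limited). The gripper opens to 85 mm and grips with 20 to 120 N. Pads are 22 mm wide; open, the fingers measure 114 mm over their backs; the gripper's body (76 mm by 85 mm) begins 54 mm behind the grasp point. The pads swing forward as they close: fully open they stand 13 mm farther back than shut.
Start: joints at [1.032, 0.591, 0.048, 1.609, -0.033, 0.943, -0.034], TCP at [0.313, -0.654, 0.231] pointing down, gripper open.
Joint ranges: [-2.69, 2.69], [-0.47, 2.24], [-1.27, 1.36], [0.19, 2.51], [-1.53, 4.68], [0.08, 2.07], [-3.09, 3.09]. Speed limits (rad/s): [2.57, 2.57, 3.14, 3.14, 3.14, 3.14, 3.14].

INTERFACE

Orientations are given as a rotation vector (axis times angle).
In Python, from bench import r gives the robot as it stands.
- The arm moves only by the tool play_rows, never from a script. Its argument "commands" is a list of rows, each an object of numbers: "hand": the closure in counts, from 0 (fully open) to 255 (shut); "x", "y", "z": the shift along the world's x, y, z in m; "wx", "wy", "wz": the turn, a rotation vector about the world's x, y, z in degrees. A call has 1 to 20 rows; each row shifts and turns the commanded pose from where the row before left it; what a row does not reach is not made up. A row lasts 1/8 s, in which the tool goes at most 62.5 mm and 10.7 degrees, less where a joint would pass 70% of its speed; a pose out of reach is approached as far as the arm can. A call with a gripper value outside its range is refused whole. The fingers move at their own pace and stop on an object; "newtons" is the grip in N (left out, the last holds). Time passes only in rows, so rows that do not move let the fingers close. It gives the time, the measured TCP pose, the force and the opening at its end, in the units of the state.
- r.get_obs(): the state, without advancing time (a new reading comes with each control period).
- r.capture(name): name is "side" or "top" or "wrist"; returns the picture (384x512x3 uint8, blue, green, red); there is no depth.
- r.camera_info(name): a dict with "K" (3x3 intrinsics, pixels), "dist" ([k1, k2, p1, p2, k3] as OpenCV has them; the pictures are not rectified), "pose" (4x4, takes a point from camera to world coordinates). Camera axes: x right, y up, looking along -z (the intrinsics and any distortion apply to the point x, -y, -z); pixel columns grow to the right and rows downward; lengths in m; the calibration is good to about 2 mm. A picture is of the moment at which its call begins: read the wrist's pose just before it. camera_info takes no time and is no camera call; for the wrist camera it gives the pose at the moment of the call.
- r.hand_in(): hands the job in, once; it reports no verdict.
The state is a dict: "clock": time; "joint_pos": joint angles; "dq": joint speeds; "joint_torque": joint torques, N m; "tcp_pos": TCP position; "orientation": TCP orientation; "force": force on the tool from outside, world axes, zero at the start; "ft_torque": the same for the moment, N m; "grip_width": opening from 0.0 (shut) to 1.0 (fully open).
Only numpy, scipy, OpenCV 4.12 (cv2) and the standard library are available. Lean on these libraries where they do the work, as an engineer would, in place of code of your own. Each camera call takes 0.05 s, during which the arm holds its last target.

## Working session

There is one attempt and no reset: what is moved stays moved. The work goes in short steps, Python scripts to look and compute and a tool call to move; the robot and the scene stay as the last step left them, time stands still between calls to the robot, and variables do not carry over. Pictures are saved under pics/ and viewed, and the job is handed in when it is done.

Besides the shell and the picture viewer there is one more tool, called by a JSON object that holds its "fn" and its "kwargs", one argument or row to a line. play_rows: Moves the arm, as the interface text tells. Its arguments: {"type":"object","properties":{"commands":{"type":"array","items":{"type":"object","properties":{"hand":{"type":"number"},"x":{"type":"number"},"y":{"type":"number"},"z":{"type":"number"},"wx":{"type":"number"},"wy":{"type":"number"},"wz":{"type":"number"}}}},"newtons":{"type":"number"}},"required":["commands"]}

```bash
ls; mkdir -p pics; python3 - <<'E'
from bench import r
import cv2
o=r.get_obs();print(o)
for n in("top","side"):
    cv2.imwrite(f"pics/{n}0.png",r.capture(n)); i=r.camera_info(n);print(n,i)
print(r.grasp_offset)
E
```

```text
pics
{'clock': 0.0, 'joint_pos': array([ 1.03154089,  0.59210505,  0.04830505,  1.6098502 , -0.03330287,
        0.94267413, -0.03367851]), 'dq': array([-3.94160042e-04, -7.67995392e-04, -4.59718224e-04,  5.13902991e-06,
        1.34364036e-03, -9.35438135e-04,  1.75715795e-03]), 'joint_torque': array([-1.14206030e-04, -5.48691666e+01,  1.54640961e+00, -1.98128182e+01,
        9.44350089e-03,  8.61715962e-03,  5.55790081e-06]), 'tcp_pos': array([ 0.31222046, -0.65340394,  0.23014077]), 'orientation': array([ 1.97445222,  0.44990819, -1.97569952]), 'force': array([-0.24217843,  0.19345826,  0.84076858]), 'ft_torque': array([0.00357637, 0.04684978, 0.00860986]), 'grip_width': 1.0002518399686713}
top {'K': array([[393.83365842,   0.        , 258.34001681],
       [  0.        , 393.83365842, 189.35535583],
       [  0.        ,   0.        ,   1.        ]]), 'dist': array([-0.08191916,  0.        ,  0.        ,  0.        ,  0.        ]), 'pose': array([[ 0.01559909,  0.99305042, -0.1166513 ,  0.39168868],
       [-0.99956317,  0.01841663,  0.02311472,  0.00892186],
       [ 0.02510241,  0.11623977,  0.99290391,  1.29474894],
       [ 0.        ,  0.        ,  0.        ,  1.        ]])}
side {'K': array([[347.1070106 ,   0.        , 251.17851678],
       [  0.        , 347.1070106 , 192.72930936],
       [  0.        ,   0.        ,   1.        ]]), 'dist': array([-0.08121326,  0.        ,  0.        ,  0.        ,  0.        ]), 'pose': array([[-0.66965433,  0.46020116, -0.58290477,  0.01566909],
       [-0.74247787, -0.39685826,  0.53965742,  0.48295791],
       [ 0.01702039,  0.79417782,  0.60744703,  0.62173438],
       [ 0.        ,  0.        ,  0.        ,  1.        ]])}
-0.0187
```

View pics/top0.png

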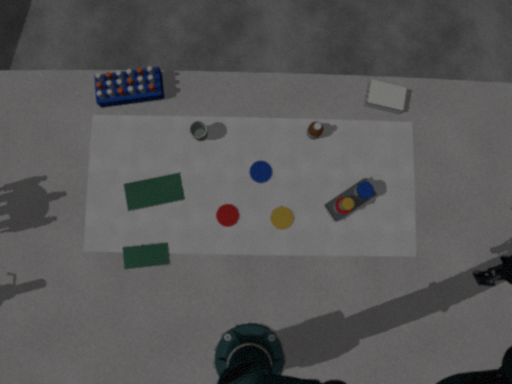

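View pics/side0.png

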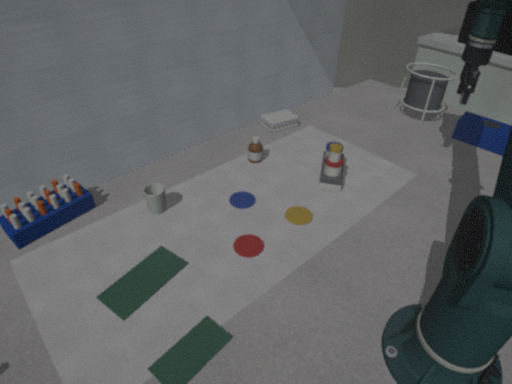

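The stack is at about (350,198) in the top view, with yellow on red (345,204) and blue at (365,188). The discs are red (228,215), blue (261,172) and yellow (282,217). The larger mat is at (154,191). I'll enlarge and measure these.

```bash
cat > h.py <<'E'
import numpy as np, cv2
def ray(info,uv):
    uv=np.array(uv,float).reshape(-1,1,2)
    n=cv2.undistortPoints(uv,np.array(info["K"]),np.array(info["dist"])).reshape(-1,2)
    d=np.c_[n[:,0],-n[:,1],-np.ones(len(n))]
    P=np.array(info["pose"]); return P[:3,3],d@P[:3,:3].T
def plane(info,uv,z):
    c,d=ray(info,uv); return c+d*((z-c[2])/d[:,2])[:,None]
def proj(info,p):
    P=np.array(info["pose"]); q=(np.atleast_2d(p)-P[:3,3])@P[:3,:3]
    q=q*[1,-1,-1]
    return cv2.projectPoints(q,np.zeros(3),np.zeros(3),np.array(info["K"]),np.array(info["dist"]))[0].reshape(-1,2)
def blobs(img,lo,hi,minA=25):
    hsv=cv2.cvtColor(img,cv2.COLOR_BGR2HSV); m=cv2.inRange(hsv,np.array(lo),np.array(hi))
    n,l,s,c=cv2.connectedComponentsWithStats(m)
    return [(s[i,4],c[i],(l==i).astype(np.uint8)) for i in range(1,n) if s[i,4]>=minA]
R={'red':((0,130,50),(7,255,255)),'blue':((105,120,40),(125,255,255)),'yellow':((18,120,60),(32,255,255)),'green':((65,80,25),(90,255,255))}
E
python3 - <<'E'
from bench import r
from h import *
for n in("top","side"):
    img=cv2.imread(f"pics/{n}0.png");info=r.camera_info(n)
    for k,(lo,hi) in R.items():
        for a,c,m in blobs(img,lo,hi):
            ct=max(cv2.findContours(m,0,1)[0],key=cv2.contourArea)
            x=''
            if k=='green' and a>300:
                P=plane(info,ct.reshape(-1,2),.004)[:,:2].astype(np.float32)*1000
                x=cv2.minAreaRect(P)
            print(n,k,a,c.round(1),plane(info,[c],.004)[0].round(4),plane(info,[c],.088)[0].round(4),plane(info,[c],.132)[0].round(4),x)
img=cv2.imread("pics/top0.png")
cv2.imwrite("pics/t_crop.png",cv2.resize(img[160:240,300:400],None,fx=7,fy=7,interpolation=cv2.INTER_CUBIC))
cv2.imwrite("pics/t_crop2.png",cv2.resize(img[110:280,90:330],None,fx=3.2,fy=3.2,interpolation=cv2.INTER_CUBIC))
E
```

```text
top red 71 [340.8 207.2] [ 0.4889 -0.2954  0.004 ] [ 0.4826 -0.2756  0.088 ] [ 0.4793 -0.2652  0.132 ] 
top red 354 [227.2 214.9] [0.4573 0.0793 0.004 ] [0.453  0.0748 0.088 ] [0.4508 0.0724 0.132 ] 
top blue 955 [131.1  87.5] [0.8866 0.4203 0.004 ] [0.8544 0.3935 0.088 ] [0.8375 0.3795 0.132 ] 
top blue 354 [260.4 171.3] [ 0.6039 -0.0269  0.004 ] [ 0.59   -0.0246  0.088 ] [ 0.5828 -0.0234  0.132 ] 
top blue 232 [365.  189.9] [ 0.548  -0.3778  0.004 ] [ 0.5379 -0.3527  0.088 ] [ 0.5325 -0.3395  0.132 ] 
top yellow 127 [347.4 203.1] [ 0.5028 -0.3175  0.004 ] [ 0.4956 -0.2963  0.088 ] [ 0.4918 -0.2851  0.132 ] 
top yellow 372 [281.5 217.5] [ 0.4517 -0.0987  0.004 ] [ 0.4478 -0.0917  0.088 ] [ 0.4458 -0.088   0.132 ] 
top green 1416 [153.6 191.2] [0.5308 0.3241 0.004 ] [0.5217 0.3035 0.088 ] [0.517  0.2928 0.132 ] ((530.82080078125, 324.5063171386719), (84.79812622070312, 184.5707244873047), 12.693318367004395)
top green 874 [145.6 255.4] [0.3208 0.3414 0.004 ] [0.3254 0.3197 0.088 ] [0.3279 0.3084 0.132 ] ((321.2299499511719, 341.2524719238281), (65.22754669189453, 142.15855407714844),
[... 1145 characters left out ...]
 ] 
side green 1018 [128.9 290.4] [0.5234 0.3654 0.004 ] [0.4544 0.3814 0.088 ] [0.4182 0.3898 0.132 ] ((523.9613037109375, 348.16748046875), (86.47265625, 138.4915313720703), 11.885994911193848)
side green 78 [161.4 274.4] [0.516 0.289 0.004] [0.448  0.3154 0.088 ] [0.4123 0.3292 0.132 ] 
side green 43 [488.9 322.2] [-0.0416 -0.1432  0.004 ] [-0.0338 -0.0581  0.088 ] [-0.0297 -0.0135  0.132 ] 
side green 28 [470.  329.5] [-0.0191 -0.0961  0.004 ] [-0.0144 -0.0174  0.088 ] [-0.0119  0.0239  0.132 ] 
side green 1062 [184. 362.] [0.3135 0.3638 0.004 ] [0.273 0.38  0.088] [0.2518 0.3885 0.132 ] ((317.6324462890625, 357.71258544921875), (66.46896362304688, 113.42977142333984), 7.232474327087402)
```

View pics/t_crop.png

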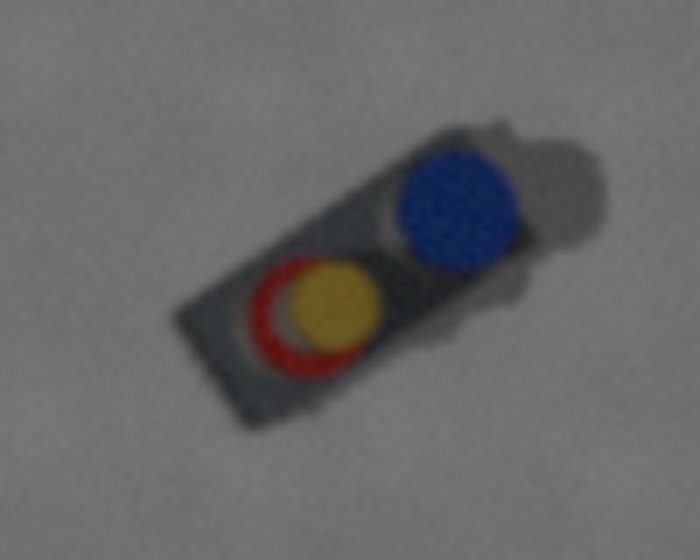

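View pics/t_crop2.png

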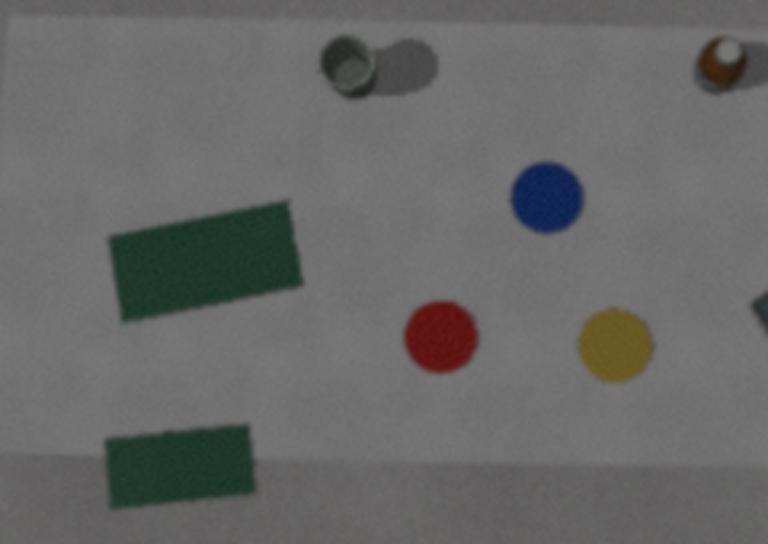

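```bash
python3 - <<'E'
from bench import r
from h import *
from scipy.spatial.transform import Rotation as Ro
o=r.get_obs();M=Ro.from_rotvec(o['orientation']).as_matrix();print(M.round(3))
i=r.camera_info("wrist");print(i)
T=np.eye(4);T[:3,:3]=M;T[:3,3]=o['tcp_pos'];print((np.linalg.inv(T)@i['pose']).round(4))
y=M[:,1];print('jaw dir deg',np.degrees(np.arctan2(y[1],y[0])))
t=r.camera_info("top")
# red circle by 3 edge points in the crop (x/7+300,y/7+160)
pts=[(248,320),(308,378),(266,275),(268,360),(345,365)]
P=plane(t,[(a/7+300-.43,b/7+160-.43) for a,b in pts],.088)[:,:2]
A=np.c_[2*P,np.ones(len(P))];s=np.linalg.lstsq(A,(P**2).sum(1),rcond=None)[0]
print('red',s[:2],np.sqrt(s[2]+s[:2]@s[:2]))
# box near end corners and left-top corner at z=.044
pts=[(175,315),(250,432),(455,128)]
P=plane(t,[(a/7+300-.43,b/7+160-.43) for a,b in pts],.044)[:,:2];print(P, np.linalg.norm(P[1]-P[0]),np.degrees(np.arctan2(*(P[1]-P[0])[::-1])))
E
```

```text
[[-0.001  0.431 -0.902]
 [ 0.002 -0.902 -0.431]
 [-1.    -0.002  0.   ]]
{'K': array([[273.31149797,   0.        , 255.23959858],
       [  0.        , 273.31149797, 189.77136459],
       [  0.        ,   0.        ,   1.        ]]), 'dist': array([0.00079029, 0.        , 0.        , 0.        , 0.        ]), 'pose': array([[ 4.30594816e-01,  8.64238428e-01,  2.60153884e-01,
         3.78753726e-01],
       [-9.02545278e-01,  4.12432006e-01,  1.23741106e-01,
        -6.21399818e-01],
       [-3.53969264e-04, -2.88082939e-01,  9.57605396e-01,
         3.72846183e-01],
       [ 0.00000000e+00,  0.00000000e+00,  0.00000000e+00,
         1.00000000e+00]])}
[[-1.700e-03  2.880e-01 -9.576e-01 -1.426e-01]
 [ 1.000e+00  1.200e-03 -1.400e-03 -6.000e-04]
 [ 7.000e-04 -9.576e-01 -2.880e-01 -7.380e-02]
 [ 0.000e+00  0.000e+00  0.000e+00  1.000e+00]]
jaw dir deg -64.45190252152702
red [ 0.48961558 -0.28414636] 0.026495836880361202
[[ 0.49347284 -0.23329422]
 [ 0.44047162 -0.26773191]
 [ 0.5826837  -0.36508341]] 0.06320667431639453 -146.98609973098567
```

{"fn": "play_rows", "kwargs": {
  "commands": [
    {"x": 0.012, "y": 0.025, "z": 0.01, "wz": 7, "hand": 0},
    {"x": 0.012, "y": 0.025, "z": 0.01, "wz": 7},
    {"x": 0.012, "y": 0.025, "z": 0.01, "wz": 7},
    {"x": 0.012, "y": 0.025, "z": 0.01, "wz": 7},
    {"x": 0.012, "y": 0.025, "z": 0.01, "wz": 7},
    {"x": 0.012, "y": 0.025, "z": 0.01, "wz": 7},
    {"x": 0.012, "y": 0.025, "z": 0.01, "wz": 7},
    {"x": 0.012, "y": 0.025, "wz": 7},
    {"x": 0.012, "y": 0.025, "wz": 7},
    {"x": 0.012, "y": 0.025, "wz": 7},
    {"x": 0.012, "y": 0.025, "wz": 7},
    {"x": 0.012, "y": 0.025, "wz": 7},
    {"x": 0.012, "y": 0.025, "wz": 7},
    {"x": 0.012, "y": 0.025, "wz": 7},
    {"x": 0.01, "y": 0.019},
    {}
  ],
  "newtons": 30
}}

```text
$.commands[0]: bad value
```

```bash
cat >> h.py <<'E'
from scipy.spatial.transform import Rotation as Ro
def st(r):
    o=r.get_obs();M=Ro.from_rotvec(o['orientation']).as_matrix()
    print('t',round(o['clock'],2),'tcp',o['tcp_pos'].round(4),'jaw',round(np.degrees(np.arctan2(M[1,1],M[0,1])),2),'xax',M[:,0].round(3),'F',o['force'].round(1),'w',round(o['grip_width'],3),'q',o['joint_pos'].round(2))
E
python3 - <<'E'
from bench import r
from h import *
st(r);i=r.camera_info("wrist");im=r.capture("wrist");cv2.imwrite("pics/w1.png",im)
import pickle;pickle.dump(i,open('w1.pkl','wb'))
E
```

```text
t 0.1 tcp [ 0.3123 -0.6535  0.2303] jaw -64.45 xax [-0.001  0.002 -1.   ] F [ 0.2  0.1 -1.4] w 0.999 q [ 1.03  0.59  0.05  1.61 -0.03  0.94 -0.03]
```

View pics/w1.png

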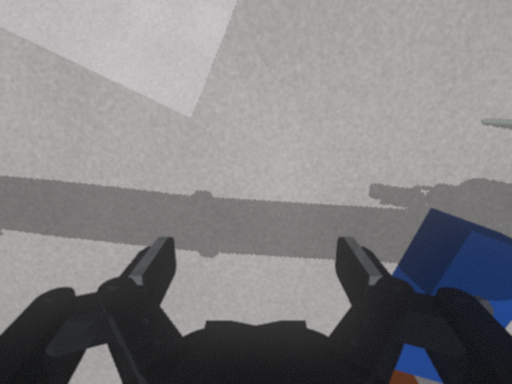

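{"fn": "play_rows", "kwargs": {
  "commands": [
    {"x": 0.012, "y": 0.025, "z": 0.01, "wx": 0, "wy": 0, "wz": 7, "hand": 0}
  ],
  "newtons": 30
}}

```text
clock: 0.28
tcp_pos: [0.322, -0.6302, 0.2398]
orientation: [1.897, 0.555, -1.903]
force: [1.4, -0.9, -0.3]
grip_width: 1.0
```

{"fn": "play_rows", "kwargs": {
  "commands": [
    {"x": 0.012, "y": 0.025, "z": 0.01, "wx": 0, "wy": 0, "wz": 7, "hand": 0},
    {"x": 0.012, "y": 0.025, "z": 0.01, "wx": 0, "wy": 0, "wz": 7, "hand": 0},
    {"x": 0.012, "y": 0.025, "z": 0.01, "wx": 0, "wy": 0, "wz": 7, "hand": 0},
    {"x": 0.012, "y": 0.025, "z": 0.01, "wx": 0, "wy": 0, "wz": 7, "hand": 0},
    {"x": 0.012, "y": 0.025, "z": 0.01, "wx": 0, "wy": 0, "wz": 7, "hand": 0},
    {"x": 0.012, "y": 0.025, "z": 0.01, "wx": 0, "wy": 0, "wz": 7, "hand": 0},
    {"x": 0.012, "y": 0.025, "z": 0, "wx": 0, "wy": 0, "wz": 7, "hand": 0},
    {"x": 0.012, "y": 0.025, "z": 0, "wx": 0, "wy": 0, "wz": 7, "hand": 0},
    {"x": 0.012, "y": 0.025, "z": 0, "wx": 0, "wy": 0, "wz": 7, "hand": 0},
    {"x": 0.012, "y": 0.025, "z": 0, "wx": 0, "wy": 0, "wz": 7, "hand": 0},
    {"x": 0.012, "y": 0.025, "z": 0, "wx": 0, "wy": 0, "wz": 7, "hand": 0},
    {"x": 0.012, "y": 0.025, "z": 0, "wx": 0, "wy": 0, "wz": 7, "hand": 0},
    {"x": 0.012, "y": 0.025, "z": 0, "wx": 0, "wy": 0, "wz": 7, "hand": 0},
    {"x": 0.012, "y": 0.025, "z": 0, "wx": 0, "wy": 0, "wz": 0, "hand": 0},
    {"x": 0, "y": 0, "z": 0, "wx": 0, "wy": 0, "wz": 0, "hand": 0},
    {"x": 0, "y": 0, "z": 0, "wx": 0, "wy": 0, "wz": 0, "hand": 0}
  ]
}}

```text
clock: 2.28
tcp_pos: [0.4919, -0.2801, 0.3011]
orientation: [0.768, 1.431, -0.77]
force: [0.1, -0.4, 0.3]
grip_width: 0.996
```

```bash
cat > look.py <<'E'
import sys,pickle
from bench import r
from h import *
n=sys.argv[1];st(r);i=r.camera_info("wrist");im=r.capture("wrist");cv2.imwrite(f"pics/{n}.png",im)
pickle.dump(i,open(n+'.pkl','wb'))
E
python3 look.py w2
```

```text
t 2.27 tcp [ 0.4919 -0.2801  0.3011] jaw 33.49 xax [-0.001 -0.001 -1.   ] F [ 0.1 -0.4  0.3] w 0.996 q [ 0.79  0.34 -0.46  1.88  0.18  0.96  0.83]
```

View pics/w2.png

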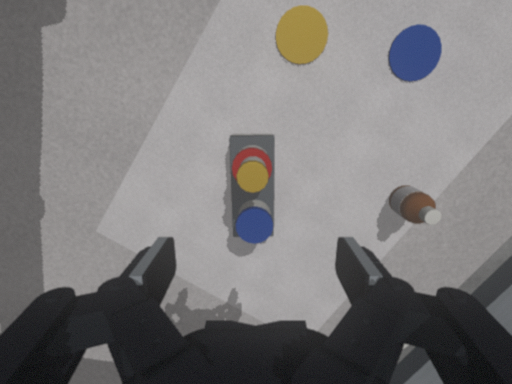

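```bash
python3 - <<'E'
import pickle
from h import *
i=pickle.load(open('w2.pkl','rb'));im=cv2.imread('pics/w2.png')
for k in('red','blue','yellow'):
    for a,c,m in blobs(im,*R[k]):
        e=cv2.fitEllipse(max(cv2.findContours(m,0,1)[0],key=cv2.contourArea))
        print(k,a,c.round(1),np.round(e[0],1),*[plane(i,[e[0]],z)[0,:2].round(4) for z in(.004,.088,.132)])
cv2.imwrite("pics/w2c.png",cv2.resize(im[125:250,215:290],None,fx=4.8*1.6,fy=4.8,interpolation=cv2.INTER_CUBIC)[:600])
E
```

```text
red 374 [250.3 158.9] [251.7 169.2] [ 0.5005 -0.3033] [ 0.4911 -0.287 ] [ 0.4862 -0.2785]
blue 2145 [414.7  52.5] [414.7  52.5] [ 0.6034 -0.0269] [ 0.5744 -0.0634] [ 0.5592 -0.0826]
blue 970 [254.  224.9] [254.  224.9] [ 0.5584 -0.3844] [ 0.5379 -0.3527] [ 0.5273 -0.336 ]
yellow 2291 [301.3  34.3] [301.3  34.3] [ 0.4515 -0.0989] [ 0.4515 -0.1217] [ 0.4515 -0.1336]
yellow 759 [252.1 176.2] [252.1 176.2] [ 0.5074 -0.3128] [ 0.4968 -0.2947] [ 0.4912 -0.2852]
```

View pics/w2c.png

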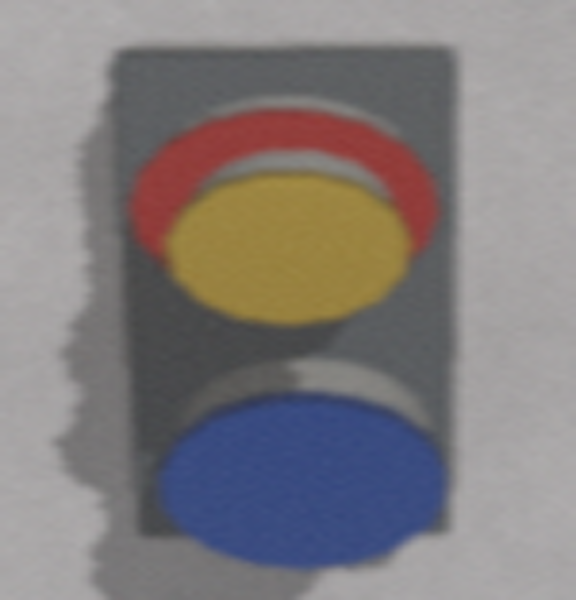

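Wrist and top agree within about 1 mm: yellow (0.491,-0.285), blue (0.538,-0.353), box parallel to the jaws. Next I take the yellow pot.

{"fn": "play_rows", "kwargs": {
  "commands": [
    {"x": -0.001, "y": -0.005, "z": -0.03, "wx": 0, "wy": 0, "wz": 0, "hand": 0},
    {"x": 0, "y": 0, "z": -0.03, "wx": 0, "wy": 0, "wz": 0, "hand": 0},
    {"x": 0, "y": 0, "z": -0.03, "wx": 0, "wy": 0, "wz": 0, "hand": 0},
    {"x": 0, "y": 0, "z": -0.03, "wx": 0, "wy": 0, "wz": 0, "hand": 0},
    {"x": 0, "y": 0, "z": -0.03, "wx": 0, "wy": 0, "wz": 0, "hand": 0},
    {"x": 0, "y": 0, "z": -0.03, "wx": 0, "wy": 0, "wz": 0, "hand": 0},
    {"x": 0, "y": 0, "z": -0.02, "wx": 0, "wy": 0, "wz": 0, "hand": 0},
    {"x": 0, "y": 0, "z": -0.012, "wx": 0, "wy": 0, "wz": 0, "hand": 0},
    {"x": 0, "y": 0, "z": 0, "wx": 0, "wy": 0, "wz": 0, "hand": 0}
  ]
}}

```text
clock: 3.45
tcp_pos: [0.4909, -0.2848, 0.0887]
orientation: [0.769, 1.432, -0.77]
force: [-0.1, -1.1, 0.2]
grip_width: 1.004
```

```bash
python3 look.py w3
```

```text
t 3.45 tcp [ 0.4909 -0.2848  0.0887] jaw 33.48 xax [-0.001  0.    -1.   ] F [-0.1 -1.1  0.2] w 1.004 q [ 0.68  0.62 -0.33  2.05  0.38  0.53  0.67]
```

View pics/w3.png

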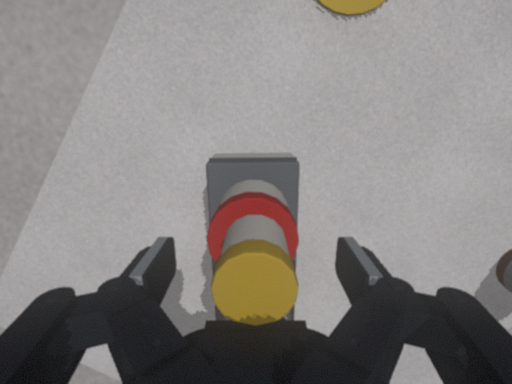

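The yellow lid (255,285) is centred between the fingers. Closing.

{"fn": "play_rows", "kwargs": {
  "commands": [
    {"x": 0, "y": 0, "z": 0, "wx": 0, "wy": 0, "wz": 0, "hand": 255},
    {"x": 0, "y": 0, "z": 0, "wx": 0, "wy": 0, "wz": 0, "hand": 255},
    {"x": 0, "y": 0, "z": 0, "wx": 0, "wy": 0, "wz": 0, "hand": 255},
    {"x": 0, "y": 0, "z": 0, "wx": 0, "wy": 0, "wz": 0, "hand": 255},
    {"x": 0, "y": 0, "z": 0, "wx": 0, "wy": 0, "wz": 0, "hand": 255},
    {"x": 0, "y": 0, "z": 0, "wx": 0, "wy": 0, "wz": 0, "hand": 255},
    {"x": 0, "y": 0, "z": 0, "wx": 0, "wy": 0, "wz": 0, "hand": 255}
  ],
  "newtons": 35
}}

```text
clock: 4.38
tcp_pos: [0.4919, -0.2844, 0.09]
orientation: [0.768, 1.43, -0.768]
force: [-1.5, 0.0, 6.2]
grip_width: 0.436
```

{"fn": "play_rows", "kwargs": {
  "commands": [
    {"x": 0, "y": 0, "z": 0.01, "wx": 0, "wy": 0, "wz": 0, "hand": 255},
    {"x": 0, "y": 0, "z": 0.02, "wx": 0, "wy": 0, "wz": 0, "hand": 255},
    {"x": 0, "y": 0, "z": 0.03, "wx": 0, "wy": 0, "wz": 0, "hand": 255},
    {"x": -0.004, "y": 0.021, "z": 0.01, "wx": 0, "wy": 0, "wz": 0, "hand": 255},
    {"x": -0.006, "y": 0.03, "z": 0, "wx": 0, "wy": 0, "wz": 0, "hand": 255},
    {"x": -0.008, "y": 0.035, "z": 0, "wx": 0, "wy": 0, "wz": 0, "hand": 255},
    {"x": -0.008, "y": 0.035, "z": 0, "wx": 0, "wy": 0, "wz": 0, "hand": 255},
    {"x": -0.008, "y": 0.035, "z": 0, "wx": 0, "wy": 0, "wz": 0, "hand": 255},
    {"x": -0.004, "y": 0.02, "z": 0, "wx": 0, "wy": 0, "wz": 0, "hand": 255},
    {"x": -0.002, "y": 0.01, "z": 0, "wx": 0, "wy": 0, "wz": 0, "hand": 255},
    {"x": 0, "y": 0, "z": 0, "wx": 0, "wy": 0, "wz": 0, "hand": 255},
    {"x": 0, "y": 0, "z": 0, "wx": 0, "wy": 0, "wz": 0, "hand": 255}
  ]
}}

```text
clock: 5.88
tcp_pos: [0.4517, -0.0989, 0.1592]
orientation: [0.769, 1.43, -0.769]
force: [-0.5, -0.1, -0.1]
grip_width: 0.437
```

```bash
python3 look.py w4; python3 - <<'E'
from bench import r
import cv2
cv2.imwrite("pics/side4.png",cv2.resize(r.capture("side")[80:280,180:440],None,fx=3,fy=3))
E
```

```text
t 5.88 tcp [ 0.4517 -0.0989  0.1592] jaw 33.48 xax [ 0. -0. -1.] F [-0.5 -0.1 -0.1] w 0.437 q [ 0.43  0.41 -0.4   2.23  0.3   0.55  0.39]
```

View pics/w4.png

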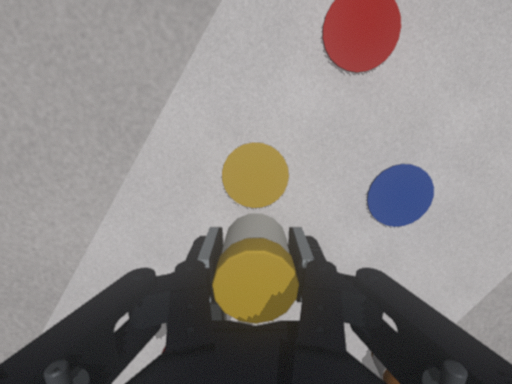

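View pics/side4.png

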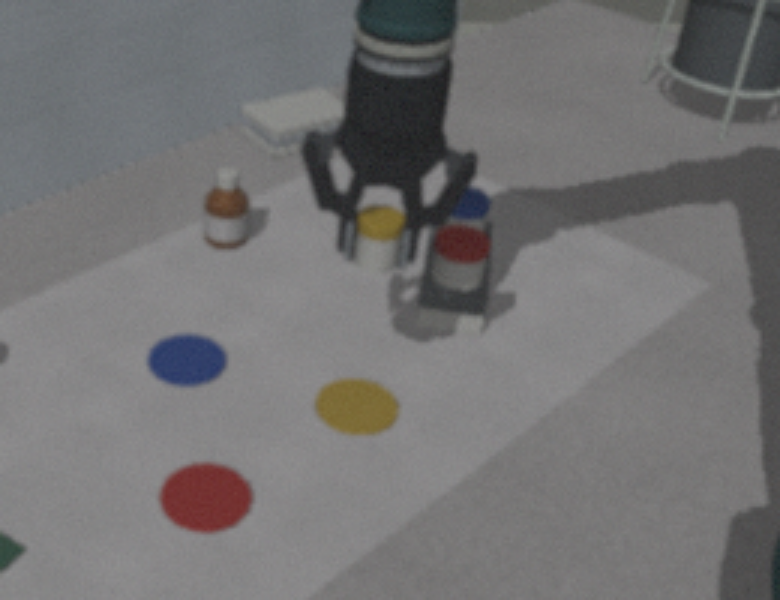

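```bash
cat > meas.py <<'E'
import pickle,sys
from h import *
n=sys.argv[1];zs=[float(z) for z in sys.argv[2:]]
i=pickle.load(open(n+'.pkl','rb'));im=cv2.imread(f'pics/{n}.png')
for k in('red','blue','yellow'):
    for a,c,m in blobs(im,*R[k],minA=100):
        C=max(cv2.findContours(m,0,1)[0],key=cv2.contourArea)
        for z in zs:
            P=plane(i,C.reshape(-1,2)+0.,z)[:,:2].astype(np.float32)
            A=np.c_[2*P,np.ones(len(P))];s=np.linalg.lstsq(A,(P**2).sum(1),rcond=None)[0]
            print(k,a,c.round(1),z,'circ',s[:2].round(4),'r',np.sqrt(s[2]+s[:2]@s[:2]).round(4),'centroid',plane(i,[c],z)[0,:2].round(4))
E
python3 meas.py w4 .004 .202
```

```text
red 4577 [360.8  32.3] 0.004 circ [0.4589 0.0765] r 0.0348 centroid [0.4585 0.0771]
red 4577 [360.8  32.3] 0.202 circ [0.4271 0.0011] r 0.0117 centroid [0.427  0.0013]
blue 3049 [400.1 194.9] 0.004 circ [ 0.6035 -0.0271] r 0.0361 centroid [ 0.6028 -0.0261]
blue 3049 [400.1 194.9] 0.202 circ [ 0.4756 -0.0336] r 0.0121 centroid [ 0.4754 -0.0333]
yellow 3274 [254.9 174.9] 0.004 circ [ 0.4517 -0.099 ] r 0.0362 centroid [ 0.451 -0.098]
yellow 3274 [254.9 174.9] 0.202 circ [ 0.4247 -0.0577] r 0.0121 centroid [ 0.4245 -0.0574]
yellow 5691 [255.  280.7] 0.004 circ [ 0.5286 -0.2154] r 0.0578 centroid [ 0.527  -0.2129]
yellow 5691 [255.  280.7] 0.202 circ [ 0.4505 -0.0967] r 0.0194 centroid [ 0.45   -0.0959]
```

{"fn": "play_rows", "kwargs": {
  "commands": [
    {"x": 0, "y": 0, "z": -0.03, "wx": 0, "wy": 0, "wz": 0, "hand": 255},
    {"x": 0, "y": 0, "z": -0.03, "wx": 0, "wy": 0, "wz": 0, "hand": 255},
    {"x": 0, "y": 0, "z": -0.03, "wx": 0, "wy": 0, "wz": 0, "hand": 255},
    {"x": 0, "y": 0, "z": -0.03, "wx": 0, "wy": 0, "wz": 0, "hand": 255},
    {"x": 0, "y": 0, "z": -0.015, "wx": 0, "wy": 0, "wz": 0, "hand": 255},
    {"x": 0, "y": 0, "z": -0.01, "wx": 0, "wy": 0, "wz": 0, "hand": 255},
    {"x": 0, "y": 0, "z": -0.005, "wx": 0, "wy": 0, "wz": 0, "hand": 255},
    {"x": 0, "y": 0, "z": -0.002, "wx": 0, "wy": 0, "wz": 0, "hand": 255},
    {"x": 0, "y": 0, "z": 0, "wx": 0, "wy": 0, "wz": 0, "hand": 255}
  ]
}}

```text
clock: 7.1
tcp_pos: [0.4519, -0.0983, 0.0076]
orientation: [0.768, 1.43, -0.768]
force: [0.2, 0.0, 0.1]
grip_width: 0.437
```

{"fn": "play_rows", "kwargs": {
  "commands": [
    {"x": 0, "y": 0, "z": -0.001, "wx": 0, "wy": 0, "wz": 0, "hand": 255},
    {"x": 0, "y": 0, "z": -0.001, "wx": 0, "wy": 0, "wz": 0, "hand": 255},
    {"x": 0, "y": 0, "z": 0, "wx": 0, "wy": 0, "wz": 0, "hand": 255}
  ]
}}

```text
clock: 7.48
tcp_pos: [0.4519, -0.0982, 0.006]
orientation: [0.768, 1.43, -0.768]
force: [-1.1, -0.1, 5.9]
grip_width: 0.44
```

{"fn": "play_rows", "kwargs": {
  "commands": [
    {"x": 0, "y": 0, "z": 0, "wx": 0, "wy": 0, "wz": 0, "hand": 0},
    {"x": 0, "y": 0, "z": 0, "wx": 0, "wy": 0, "wz": 0, "hand": 0},
    {"x": 0, "y": 0, "z": 0, "wx": 0, "wy": 0, "wz": 0, "hand": 0},
    {"x": 0, "y": 0, "z": 0, "wx": 0, "wy": 0, "wz": 0, "hand": 0},
    {"x": 0, "y": 0, "z": 0.03, "wx": 0, "wy": 0, "wz": 0, "hand": 0},
    {"x": 0, "y": 0, "z": 0.04, "wx": 0, "wy": 0, "wz": 0, "hand": 0},
    {"x": 0, "y": 0, "z": 0.04, "wx": 0, "wy": 0, "wz": 0, "hand": 0},
    {"x": 0, "y": 0, "z": 0.04, "wx": 0, "wy": 0, "wz": 0, "hand": 0},
    {"x": 0, "y": 0, "z": 0.03, "wx": 0, "wy": 0, "wz": 0, "hand": 0},
    {"x": 0, "y": 0, "z": 0, "wx": 0, "wy": 0, "wz": 0, "hand": 0}
  ]
}}

```text
clock: 8.72
tcp_pos: [0.453, -0.0985, 0.1872]
orientation: [0.769, 1.426, -0.767]
force: [0.0, 0.4, 0.4]
grip_width: 0.997
```

```bash
python3 look.py w5;python3 meas.py w5 .004 .048
```

```text
t 8.72 tcp [ 0.453  -0.0985  0.1872] jaw 33.51 xax [ 0.005 -0.001 -1.   ] F [0.  0.4 0.4] w 0.997 q [ 0.49  0.36 -0.47  2.21  0.28  0.62  0.4 ]
red 4123 [349.6  35. ] 0.004 circ [0.4575 0.0784] r 0.0359 centroid [0.4567 0.0795]
red 4123 [349.6  35. ] 0.048 circ [0.4513 0.0629] r 0.0311 centroid [0.4507 0.0638]
red 341 [188.6 324.6] 0.004 circ [ 0.5004 -0.3456] r 0.0176 centroid [ 0.5004 -0.3457]
red 341 [188.6 324.6] 0.048 circ [ 0.4884 -0.3038] r 0.0152 centroid [ 0.4884 -0.3039]
blue 2564 [386.6 187.1] 0.004 circ [ 0.6032 -0.0272] r 0.0358 centroid [ 0.6026 -0.0263]
blue 2564 [386.6 187.1] 0.048 circ [ 0.5773 -0.0285] r 0.031 centroid [ 0.5768 -0.0277]
yellow 2565 [253.2 168.7] 0.004 circ [ 0.4514 -0.0985] r 0.0357 centroid [ 0.451  -0.0981]
yellow 2565 [253.2 168.7] 0.048 circ [ 0.446  -0.0901] r 0.0309 centroid [ 0.4457 -0.0898]
```

View pics/w5.png

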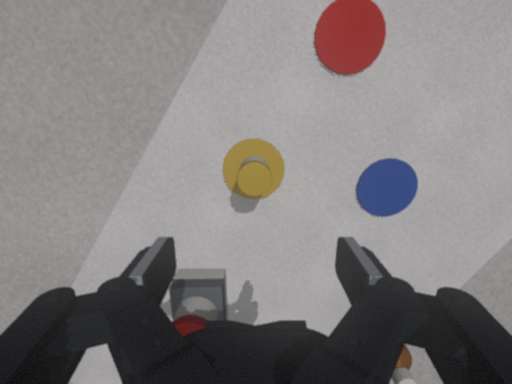

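```bash
python3 - <<'E'
import pickle
from h import *
i=pickle.load(open('w5.pkl','rb'));im=cv2.imread('pics/w5.png')
cv2.imwrite("pics/w5c.png",cv2.resize(im[130:210,210:300],None,fx=7,fy=7,interpolation=cv2.INTER_CUBIC))
th=np.linspace(0,2*np.pi,60)
for cx,cy in[(.4517,-.0985)]:
    q=proj(i,np.c_[cx+.019*np.cos(th),cy+.019*np.sin(th),0*th+.048]); print(q.min(0),q.max(0),((q-[210,130])*7).min(0),((q-[210,130])*7).max(0))
E
```

```text
[235.55132902 160.7546558 ] [271.24878647 195.32389818] [178.85930313 215.28259061] [428.74150532 457.26728724]
```

View pics/w5c.png

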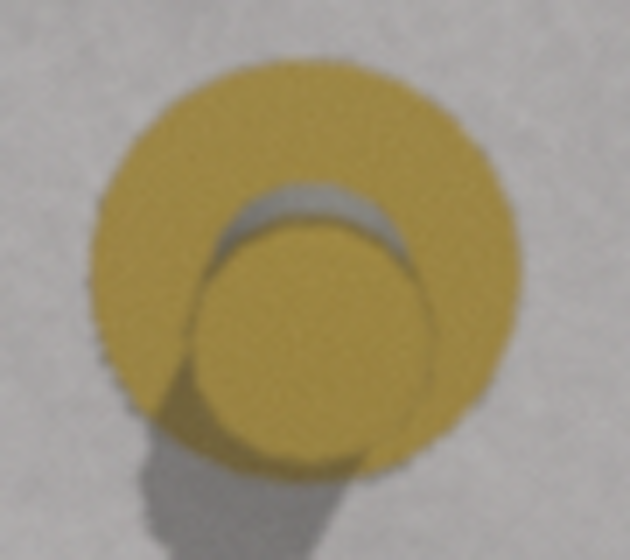

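{"fn": "play_rows", "kwargs": {
  "commands": [
    {"x": 0.006, "y": -0.028, "z": 0, "wx": 0, "wy": 0, "wz": 0, "hand": 0},
    {"x": 0.008, "y": -0.04, "z": 0, "wx": 0, "wy": 0, "wz": 0, "hand": 0},
    {"x": 0.008, "y": -0.04, "z": 0, "wx": 0, "wy": 0, "wz": 0, "hand": 0},
    {"x": 0.008, "y": -0.04, "z": 0, "wx": 0, "wy": 0, "wz": 0, "hand": 0},
    {"x": 0.006, "y": -0.025, "z": 0, "wx": 0, "wy": 0, "wz": 0, "hand": 0},
    {"x": 0.003, "y": -0.012, "z": 0, "wx": 0, "wy": 0, "wz": 0, "hand": 0},
    {"x": 0, "y": 0, "z": 0, "wx": 0, "wy": 0, "wz": 0, "hand": 0},
    {"x": 0, "y": 0, "z": 0, "wx": 0, "wy": 0, "wz": 0, "hand": 0}
  ]
}}

```text
clock: 9.78
tcp_pos: [0.4903, -0.2813, 0.1848]
orientation: [0.767, 1.433, -0.766]
force: [0.1, -0.3, -0.1]
grip_width: 0.999
```

```bash
python3 look.py w6;python3 meas.py w6 .088
```

```text
t 9.78 tcp [ 0.4903 -0.2813  0.1848] jaw 33.67 xax [-0.001  0.001 -1.   ] F [ 0.1 -0.3 -0.1] w 0.999 q [ 0.76  0.48 -0.43  2.    0.3   0.72  0.73]
red 2436 [251.9 193.6] 0.088 circ [ 0.4896 -0.2853] r 0.026 centroid [ 0.4892 -0.2846]
blue 4106 [477.4  33.5] 0.088 circ [ 0.564  -0.0785] r 0.0263 centroid [ 0.5635 -0.0778]
blue 1869 [254.6 271.1] 0.088 circ [ 0.5368 -0.3521] r 0.026 centroid [ 0.5364 -0.3514]
yellow 2280 [321.4  20.5] 0.088 circ [ 0.4553 -0.1369] r 0.0192 centroid [ 0.4566 -0.1381]
```

View pics/w6.png

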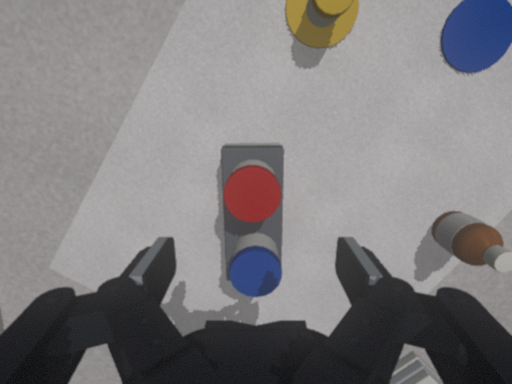

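{"fn": "play_rows", "kwargs": {
  "commands": [
    {"x": 0, "y": -0.003, "z": -0.03, "wx": 0, "wy": 0, "wz": 0, "hand": 0},
    {"x": 0, "y": 0, "z": -0.03, "wx": 0, "wy": 0, "wz": 0, "hand": 0},
    {"x": 0, "y": 0, "z": -0.03, "wx": 0, "wy": 0, "wz": 0, "hand": 0},
    {"x": 0, "y": 0, "z": -0.025, "wx": 0, "wy": 0, "wz": 0, "hand": 0},
    {"x": 0, "y": 0, "z": -0.015, "wx": 0, "wy": 0, "wz": 0, "hand": 0},
    {"x": 0, "y": 0, "z": -0.008, "wx": 0, "wy": 0, "wz": 0, "hand": 0},
    {"x": 0, "y": 0, "z": 0, "wx": 0, "wy": 0, "wz": 0, "hand": 0},
    {"x": 0, "y": 0, "z": 0, "wx": 0, "wy": 0, "wz": 0, "hand": 0}
  ]
}}

```text
clock: 10.82
tcp_pos: [0.4912, -0.2863, 0.0481]
orientation: [0.768, 1.429, -0.768]
force: [-0.3, -0.3, 0.5]
grip_width: 1.0
```

```bash
python3 look.py w7;python3 meas.py w7 .088
```

```text
t 10.82 tcp [ 0.4912 -0.2863  0.0481] jaw 33.55 xax [ 0.001 -0.001 -1.   ] F [-0.3 -0.3  0.5] w 1.0 q [ 0.66  0.68 -0.3   2.07  0.44  0.45  0.61]
red 10250 [252.7 271.5] 0.088 circ [ 0.4882 -0.2832] r 0.0265 centroid [ 0.4872 -0.2818]
```

View pics/w7.png

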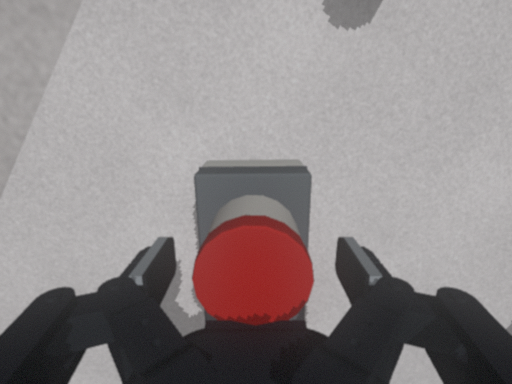

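{"fn": "play_rows", "kwargs": {
  "commands": [
    {"x": -0.001, "y": 0.001, "z": 0, "wx": 0, "wy": 0, "wz": 0, "hand": 0},
    {"x": 0, "y": 0, "z": 0, "wx": 0, "wy": 0, "wz": 0, "hand": 255},
    {"x": 0, "y": 0, "z": 0, "wx": 0, "wy": 0, "wz": 0, "hand": 255},
    {"x": 0, "y": 0, "z": 0, "wx": 0, "wy": 0, "wz": 0, "hand": 255},
    {"x": 0, "y": 0, "z": 0, "wx": 0, "wy": 0, "wz": 0, "hand": 255},
    {"x": 0, "y": 0, "z": 0, "wx": 0, "wy": 0, "wz": 0, "hand": 255},
    {"x": 0, "y": 0, "z": 0, "wx": 0, "wy": 0, "wz": 0, "hand": 255}
  ],
  "newtons": 50
}}

```text
clock: 11.75
tcp_pos: [0.4897, -0.2853, 0.0477]
orientation: [0.768, 1.43, -0.768]
force: [-1.0, 0.9, 5.4]
grip_width: 0.619
```

{"fn": "play_rows", "kwargs": {
  "commands": [
    {"x": 0, "y": 0, "z": 0.01, "wx": 0, "wy": 0, "wz": 0, "hand": 255},
    {"x": 0, "y": 0, "z": 0.03, "wx": 0, "wy": 0, "wz": 0, "hand": 255},
    {"x": 0, "y": 0, "z": 0.035, "wx": 0, "wy": 0, "wz": 0, "hand": 255},
    {"x": -0.002, "y": 0.024, "z": 0.015, "wx": 0, "wy": 0, "wz": 0, "hand": 255},
    {"x": -0.003, "y": 0.03, "z": 0, "wx": 0, "wy": 0, "wz": 0, "hand": 255},
    {"x": -0.003, "y": 0.04, "z": 0, "wx": 0, "wy": 0, "wz": 0, "hand": 255},
    {"x": -0.004, "y": 0.04, "z": 0, "wx": 0, "wy": 0, "wz": 0, "hand": 255},
    {"x": -0.004, "y": 0.04, "z": 0, "wx": 0, "wy": 0, "wz": 0, "hand": 255},
    {"x": -0.004, "y": 0.04, "z": 0, "wx": 0, "wy": 0, "wz": 0, "hand": 255},
    {"x": -0.004, "y": 0.04, "z": 0, "wx": 0, "wy": 0, "wz": 0, "hand": 255},
    {"x": -0.004, "y": 0.04, "z": 0, "wx": 0, "wy": 0, "wz": 0, "hand": 255},
    {"x": -0.002, "y": 0.03, "z": 0, "wx": 0, "wy": 0, "wz": 0, "hand": 255},
    {"x": -0.001, "y": 0.025, "z": 0, "wx": 0, "wy": 0, "wz": 0, "hand": 255},
    {"x": -0.001, "y": 0.015, "z": 0, "wx": 0, "wy": 0, "wz": 0, "hand": 255},
    {"x": 0, "y": 0, "z": 0, "wx": 0, "wy": 0, "wz": 0, "hand": 255},
    {"x": 0, "y": 0, "z": 0, "wx": 0, "wy": 0, "wz": 0, "hand": 255}
  ]
}}

```text
clock: 13.75
tcp_pos: [0.4572, 0.0778, 0.1371]
orientation: [0.768, 1.431, -0.77]
force: [-0.5, -0.5, -0.9]
grip_width: 0.621
```

```bash
python3 look.py w8;python3 meas.py w8 .004 .178
```

```text
t 13.75 tcp [0.4572 0.0778 0.1371] jaw 33.48 xax [-0.001 -0.001 -1.   ] F [-0.5 -0.5 -0.9] w 0.621 q [ 0.03  0.45 -0.38  2.25  0.34  0.5  -0.03]
red 3263 [256.1 174.4] 0.004 circ [0.4552 0.0828] r 0.0337 centroid [0.4542 0.0843]
red 3263 [256.1 174.4] 0.178 circ [0.4309 0.1188] r 0.0124 centroid [0.4306 0.1194]
red 9911 [254.6 273.8] 0.004 circ [ 0.5212 -0.0194] r 0.0703 centroid [ 0.5183 -0.0157]
red 9911 [254.6 273.8] 0.178 circ [0.4553 0.0811] r 0.0259 centroid [0.4542 0.0825]
blue 179 [307.8 314.5] 0.004 circ [ 0.6062 -0.0258] r 0.0128 centroid [ 0.6042 -0.0278]
blue 179 [307.8 314.5] 0.178 circ [0.4866 0.0788] r 0.0047 centroid [0.4859 0.078 ]
yellow 110 [149.8 331. ] 0.004 circ [ 0.4551 -0.1571] r 0.0081 centroid [ 0.4544 -0.1568]
yellow 110 [149.8 331. ] 0.178 circ [0.4309 0.0303] r 0.003 centroid [0.4306 0.0304]
```

View pics/w8.png

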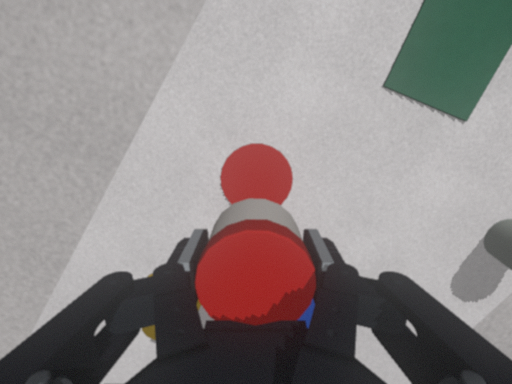

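```bash
python3 - <<'E'
import pickle
from h import *
th=np.linspace(0,2*np.pi,90)
def pr(n,c,R_,z):
    i=pickle.load(open(n+'.pkl','rb')); q=proj(i,np.c_[c[0]+R_*np.cos(th),c[1]+R_*np.sin(th),0*th+z]);return q.min(0).round(1),q.max(0).round(1)
def ob(n,k):
    im=cv2.imread(f'pics/{n}.png')
    for a,c,m in blobs(im,*R[k],minA=1000):
        v,u=np.nonzero(m);print(n,k,u.min(),v.min(),u.max(),v.max())
ob('w8','red');print(pr('w8',(.4572,.0778),.027,.1775),pr('w8',(.4575,.0785),.038,.004))
ob('w4','yellow');print(pr('w4',(.4517,-.0989),.019,.202))
E
```

```text
w8 red 221 145 291 203
w8 red 195 220 315 325
(array([192.5, 227.5]), array([316.4, 333.9])) (array([219.2, 144. ]), array([292.1, 214.4]))
w4 yellow 223 143 287 206
w4 yellow 212 239 298 322
(array([210., 248.]), array([298.9, 323.8]))
```

{"fn": "play_rows", "kwargs": {
  "commands": [
    {"x": 0, "y": 0, "z": -0.03, "wx": 0, "wy": 0, "wz": 0, "hand": 255},
    {"x": 0, "y": 0, "z": -0.03, "wx": 0, "wy": 0, "wz": 0, "hand": 255},
    {"x": 0, "y": 0, "z": -0.03, "wx": 0, "wy": 0, "wz": 0, "hand": 255},
    {"x": 0, "y": 0, "z": -0.02, "wx": 0, "wy": 0, "wz": 0, "hand": 255},
    {"x": 0, "y": 0, "z": -0.01, "wx": 0, "wy": 0, "wz": 0, "hand": 255},
    {"x": 0, "y": 0, "z": -0.005, "wx": 0, "wy": 0, "wz": 0, "hand": 255},
    {"x": 0, "y": 0, "z": -0.002, "wx": 0, "wy": 0, "wz": 0, "hand": 255},
    {"x": 0, "y": 0, "z": -0.001, "wx": 0, "wy": 0, "wz": 0, "hand": 255},
    {"x": 0, "y": 0, "z": 0, "wx": 0, "wy": 0, "wz": 0, "hand": 255}
  ]
}}

```text
clock: 14.92
tcp_pos: [0.4579, 0.0789, 0.0097]
orientation: [0.769, 1.43, -0.768]
force: [0.2, 0.4, -1.3]
grip_width: 0.62
```

{"fn": "play_rows", "kwargs": {
  "commands": [
    {"x": 0, "y": 0, "z": -0.001, "wx": 0, "wy": 0, "wz": 0, "hand": 255},
    {"x": 0, "y": 0, "z": -0.001, "wx": 0, "wy": 0, "wz": 0, "hand": 255},
    {"x": 0, "y": 0, "z": 0, "wx": 0, "wy": 0, "wz": 0, "hand": 255}
  ]
}}

```text
clock: 15.3
tcp_pos: [0.4578, 0.0789, 0.0077]
orientation: [0.768, 1.43, -0.768]
force: [-0.4, 0.4, 4.6]
grip_width: 0.62
```

Contact at the expected height. Releasing, then going up and back toward the blue pot.

{"fn": "play_rows", "kwargs": {
  "commands": [
    {"x": 0, "y": 0, "z": 0, "wx": 0, "wy": 0, "wz": 0, "hand": 0},
    {"x": 0, "y": 0, "z": 0, "wx": 0, "wy": 0, "wz": 0, "hand": 0},
    {"x": 0, "y": 0, "z": 0, "wx": 0, "wy": 0, "wz": 0, "hand": 0},
    {"x": 0, "y": 0, "z": 0, "wx": 0, "wy": 0, "wz": 0, "hand": 0},
    {"x": 0, "y": 0, "z": 0.03, "wx": 0, "wy": 0, "wz": 0, "hand": 0},
    {"x": 0, "y": 0, "z": 0.04, "wx": 0, "wy": 0, "wz": 0, "hand": 0},
    {"x": 0, "y": 0, "z": 0.04, "wx": 0, "wy": 0, "wz": 0, "hand": 0},
    {"x": 0, "y": 0, "z": 0.04, "wx": 0, "wy": 0, "wz": 0, "hand": 0},
    {"x": 0, "y": 0, "z": 0.03, "wx": 0, "wy": 0, "wz": 0, "hand": 0},
    {"x": 0, "y": 0, "z": 0, "wx": 0, "wy": 0, "wz": 0, "hand": 0}
  ]
}}

```text
clock: 16.55
tcp_pos: [0.4591, 0.0791, 0.1893]
orientation: [0.771, 1.426, -0.766]
force: [0.2, 0.3, -0.3]
grip_width: 1.0
```

```bash
python3 look.py w9;python3 - <<'E'
import pickle
from h import *
n='w9';i=pickle.load(open(n+'.pkl','rb'));im=cv2.imread(f'pics/{n}.png')
th=np.linspace(0,2*np.pi,60);f=7
c=cv2.resize(im[120:210,205:305],None,fx=f,fy=f,interpolation=cv2.INTER_CUBIC)
for p,R_,z in[((.4578,.0789),.027,.048),((.4575,.0785),.038,.004)]:
    q=proj(i,np.c_[p[0]+R_*np.cos(th),p[1]+R_*np.sin(th),0*th+z]); q=((q-[205,120]+.5)*f).round().astype(int)
    cv2.polylines(c,[q.reshape(-1,1,2)],True,(0,255,0),1)
cv2.imwrite("pics/w9c.png",c)
# mat
m=max(blobs(im,*R['green'],minA=300),key=lambda t:t[0])[2]
C=max(cv2.findContours(m,0,1)[0],key=cv2.contourArea);print(cv2.approxPolyDP(C,4,True).reshape(-1,2))
E
```

```text
t 16.55 tcp [0.4591 0.0791 0.1893] jaw 33.51 xax [ 0.005  0.001 -1.   ] F [ 0.2  0.3 -0.3] w 1.0 q [ 0.11  0.36 -0.47  2.2   0.28  0.62  0.02]
[[492   0]
 [402   0]
 [396  17]
 [398  12]
 [403  17]
 [391  23]
 [397  42]
 [388  52]
 [394  55]
 [387  59]
 [393  58]
 [387  64]
 [393  71]
 [387  72]
 [395  78]
 [389  79]
 [392  87]
 [401  90]
 [397  96]
 [411 101]
 [411  92]
 [414  98]
 [422  96]
 [421 101]
 [444  87]
 [472  37]
 [468  35]
 [473  35]]
```

View pics/w9c.png

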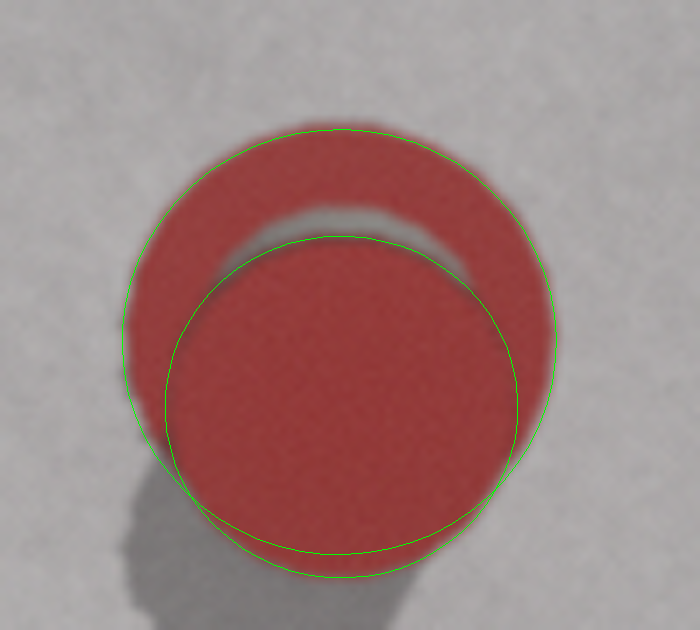

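View pics/w9.png

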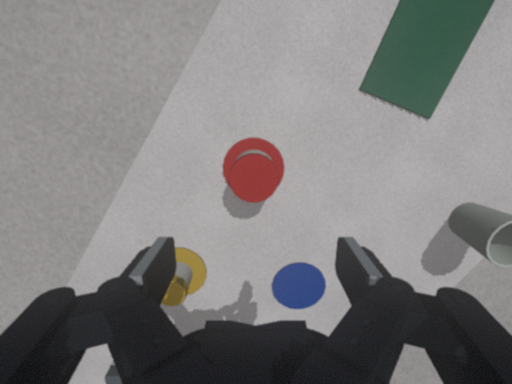

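{"fn": "play_rows", "kwargs": {
  "commands": [
    {"x": 0.004, "y": -0.021, "z": 0, "wx": 0, "wy": 0, "wz": 0, "hand": 0},
    {"x": 0.006, "y": -0.03, "z": 0, "wx": 0, "wy": 0, "wz": 0, "hand": 0},
    {"x": 0.007, "y": -0.04, "z": 0, "wx": 0, "wy": 0, "wz": 0, "hand": 0},
    {"x": 0.007, "y": -0.04, "z": 0, "wx": 0, "wy": 0, "wz": 0, "hand": 0},
    {"x": 0.007, "y": -0.04, "z": 0, "wx": 0, "wy": 0, "wz": 0, "hand": 0},
    {"x": 0.007, "y": -0.04, "z": 0, "wx": 0, "wy": 0, "wz": 0, "hand": 0},
    {"x": 0.007, "y": -0.04, "z": 0, "wx": 0, "wy": 0, "wz": 0, "hand": 0},
    {"x": 0.007, "y": -0.04, "z": 0, "wx": 0, "wy": 0, "wz": 0, "hand": 0},
    {"x": 0.007, "y": -0.04, "z": 0, "wx": 0, "wy": 0, "wz": 0, "hand": 0},
    {"x": 0.007, "y": -0.04, "z": 0, "wx": 0, "wy": 0, "wz": 0, "hand": 0},
    {"x": 0.007, "y": -0.03, "z": 0, "wx": 0, "wy": 0, "wz": 0, "hand": 0},
    {"x": 0.005, "y": -0.02, "z": 0, "wx": 0, "wy": 0, "wz": 0, "hand": 0},
    {"x": 0, "y": -0.01, "z": 0, "wx": 0, "wy": 0, "wz": 0, "hand": 0},
    {"x": 0, "y": 0, "z": 0, "wx": 0, "wy": 0, "wz": 0, "hand": 0},
    {"x": 0, "y": 0, "z": 0, "wx": 0, "wy": 0, "wz": 0, "hand": 0}
  ]
}}

```text
clock: 18.48
tcp_pos: [0.5356, -0.3504, 0.1872]
orientation: [0.767, 1.432, -0.766]
force: [0.4, 0.6, 0.1]
grip_width: 1.0
```

```bash
python3 look.py w10;python3 meas.py w10 .088
```

```text
t 18.48 tcp [ 0.5356 -0.3504  0.1872] jaw 33.65 xax [-0.     0.001 -1.   ] F [0.4 0.6 0.1] w 1.0 q [ 0.79  0.56 -0.41  1.83  0.29  0.81  0.82]
blue 2385 [255.5 194. ] 0.088 circ [ 0.5384 -0.3534] r 0.0258 centroid [ 0.538  -0.3528]
```

View pics/w10.png

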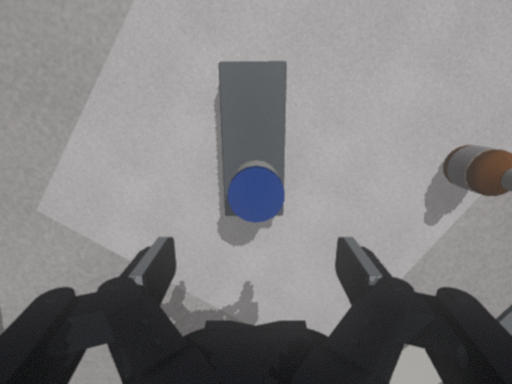

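{"fn": "play_rows", "kwargs": {
  "commands": [
    {"x": 0.002, "y": -0.001, "z": -0.03, "wx": 0, "wy": 0, "wz": 0, "hand": 0},
    {"x": 0, "y": 0, "z": -0.03, "wx": 0, "wy": 0, "wz": 0, "hand": 0},
    {"x": 0, "y": 0, "z": -0.03, "wx": 0, "wy": 0, "wz": 0, "hand": 0},
    {"x": 0, "y": 0, "z": -0.025, "wx": 0, "wy": 0, "wz": 0, "hand": 0},
    {"x": 0, "y": 0, "z": -0.015, "wx": 0, "wy": 0, "wz": 0, "hand": 0},
    {"x": 0, "y": 0, "z": -0.01, "wx": 0, "wy": 0, "wz": 0, "hand": 0},
    {"x": 0, "y": 0, "z": 0, "wx": 0, "wy": 0, "wz": 0, "hand": 0},
    {"x": 0, "y": 0, "z": 0, "wx": 0, "wy": 0, "wz": 0, "hand": 0}
  ]
}}

```text
clock: 19.52
tcp_pos: [0.5383, -0.3534, 0.0482]
orientation: [0.768, 1.429, -0.768]
force: [1.0, -1.1, 0.0]
grip_width: 1.0
```

```bash
python3 look.py w11;python3 meas.py w11 .088
```

```text
t 19.52 tcp [ 0.5383 -0.3534  0.0482] jaw 33.55 xax [ 0.001 -0.001 -1.   ] F [ 1.  -1.1  0. ] w 1.0 q [ 0.72  0.74 -0.31  1.89  0.4   0.57  0.73]
blue 9952 [254.9 274.5] 0.088 circ [ 0.5368 -0.3509] r 0.0261 centroid [ 0.5359 -0.3495]
```

View pics/w11.png

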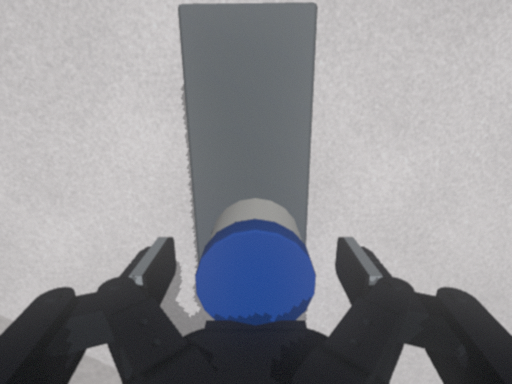

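The blue lid (255,272) is centred. I'll grip and lift it, then carry it to the blue disc (0.6033,-0.027).

{"fn": "play_rows", "kwargs": {
  "commands": [
    {"x": 0, "y": 0, "z": 0, "wx": 0, "wy": 0, "wz": 0, "hand": 255},
    {"x": 0, "y": 0, "z": 0, "wx": 0, "wy": 0, "wz": 0, "hand": 255},
    {"x": 0, "y": 0, "z": 0, "wx": 0, "wy": 0, "wz": 0, "hand": 255},
    {"x": 0, "y": 0, "z": 0, "wx": 0, "wy": 0, "wz": 0, "hand": 255},
    {"x": 0, "y": 0, "z": 0, "wx": 0, "wy": 0, "wz": 0, "hand": 255},
    {"x": 0, "y": 0, "z": 0, "wx": 0, "wy": 0, "wz": 0, "hand": 255}
  ]
}}

```text
clock: 20.32
tcp_pos: [0.5382, -0.3534, 0.048]
orientation: [0.768, 1.43, -0.768]
force: [-0.3, 0.2, 6.4]
grip_width: 0.621
```

{"fn": "play_rows", "kwargs": {
  "commands": [
    {"x": 0, "y": 0, "z": 0.01, "wx": 0, "wy": 0, "wz": 0, "hand": 255},
    {"x": 0, "y": 0, "z": 0.03, "wx": 0, "wy": 0, "wz": 0, "hand": 255},
    {"x": 0, "y": 0, "z": 0.035, "wx": 0, "wy": 0, "wz": 0, "hand": 255},
    {"x": 0.004, "y": 0.021, "z": 0.015, "wx": 0, "wy": 0, "wz": 0, "hand": 255},
    {"x": 0.006, "y": 0.03, "z": 0, "wx": 0, "wy": 0, "wz": 0, "hand": 255},
    {"x": 0.008, "y": 0.04, "z": 0, "wx": 0, "wy": 0, "wz": 0, "hand": 255},
    {"x": 0.008, "y": 0.04, "z": 0, "wx": 0, "wy": 0, "wz": 0, "hand": 255},
    {"x": 0.008, "y": 0.04, "z": 0, "wx": 0, "wy": 0, "wz": 0, "hand": 255},
    {"x": 0.008, "y": 0.04, "z": 0, "wx": 0, "wy": 0, "wz": 0, "hand": 255},
    {"x": 0.008, "y": 0.04, "z": 0, "wx": 0, "wy": 0, "wz": 0, "hand": 255},
    {"x": 0.007, "y": 0.035, "z": 0, "wx": 0, "wy": 0, "wz": 0, "hand": 255},
    {"x": 0.005, "y": 0.025, "z": 0, "wx": 0, "wy": 0, "wz": 0, "hand": 255},
    {"x": 0.003, "y": 0.015, "z": 0, "wx": 0, "wy": 0, "wz": 0, "hand": 255},
    {"x": 0, "y": 0, "z": 0, "wx": 0, "wy": 0, "wz": 0, "hand": 255},
    {"x": 0, "y": 0, "z": 0, "wx": 0, "wy": 0, "wz": 0, "hand": 255}
  ]
}}

```text
clock: 22.2
tcp_pos: [0.602, -0.0286, 0.1369]
orientation: [0.768, 1.431, -0.771]
force: [0.1, -0.4, -1.3]
grip_width: 0.621
```

```bash
python3 look.py w12;python3 meas.py w12 .004 .178
```

```text
t 22.2 tcp [ 0.602  -0.0286  0.1369] jaw 33.46 xax [-0.001 -0.001 -1.   ] F [ 0.1 -0.4 -1.3] w 0.621 q [ 0.23  0.58 -0.36  1.95  0.32  0.67  0.25]
red 1567 [184.6  16.5] 0.004 circ [0.4654 0.0686] r 0.0233 centroid [0.4672 0.0626]
red 1567 [184.6  16.5] 0.178 circ [0.5261 0.0464] r 0.0086 centroid [0.5268 0.0442]
blue 3233 [257.7 175.3] 0.004 circ [ 0.6018 -0.0235] r 0.0336 centroid [ 0.6008 -0.022 ]
blue 3233 [257.7 175.3] 0.178 circ [0.5764 0.0125] r 0.0124 centroid [0.5761 0.013 ]
blue 10012 [255.2 275. ] 0.004 circ [ 0.6668 -0.1268] r 0.0702 centroid [ 0.6645 -0.1231]
blue 10012 [255.2 275. ] 0.178 circ [ 0.6004 -0.0256] r 0.0259 centroid [ 0.5995 -0.0242]
yellow 3812 [ 88.5 157.9] 0.004 circ [ 0.4485 -0.1026] r 0.0393 centroid [ 0.4471 -0.1017]
yellow 3812 [ 88.5 157.9] 0.178 circ [ 0.5199 -0.0167] r 0.0145 centroid [ 0.5194 -0.0163]
```

View pics/w12.png

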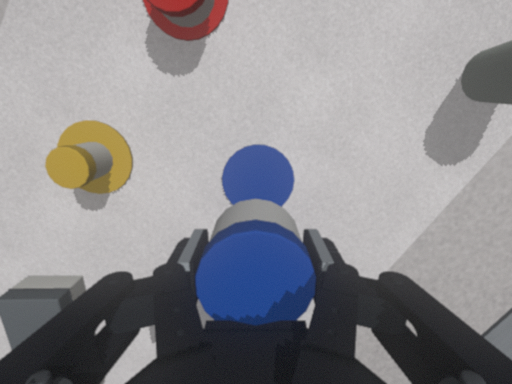

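{"fn": "play_rows", "kwargs": {
  "commands": [
    {"x": 0.001, "y": 0, "z": -0.03, "wx": 0, "wy": 0, "wz": 0, "hand": 255},
    {"x": 0, "y": 0, "z": -0.03, "wx": 0, "wy": 0, "wz": 0, "hand": 255},
    {"x": 0, "y": 0, "z": -0.03, "wx": 0, "wy": 0, "wz": 0, "hand": 255},
    {"x": 0, "y": 0, "z": -0.02, "wx": 0, "wy": 0, "wz": 0, "hand": 255},
    {"x": 0, "y": 0, "z": -0.01, "wx": 0, "wy": 0, "wz": 0, "hand": 255},
    {"x": 0, "y": 0, "z": -0.005, "wx": 0, "wy": 0, "wz": 0, "hand": 255},
    {"x": 0, "y": 0, "z": -0.002, "wx": 0, "wy": 0, "wz": 0, "hand": 255},
    {"x": 0, "y": 0, "z": -0.001, "wx": 0, "wy": 0, "wz": 0, "hand": 255},
    {"x": 0, "y": 0, "z": -0.001, "wx": 0, "wy": 0, "wz": 0, "hand": 255},
    {"x": 0, "y": 0, "z": 0, "wx": 0, "wy": 0, "wz": 0, "hand": 255}
  ]
}}

```text
clock: 23.5
tcp_pos: [0.6037, -0.0271, 0.0086]
orientation: [0.768, 1.43, -0.768]
force: [0.1, 0.7, -2.0]
grip_width: 0.618
```

{"fn": "play_rows", "kwargs": {
  "commands": [
    {"x": 0, "y": 0, "z": -0.001, "wx": 0, "wy": 0, "wz": 0, "hand": 255},
    {"x": 0, "y": 0, "z": 0, "wx": 0, "wy": 0, "wz": 0, "hand": 255}
  ]
}}

```text
clock: 23.75
tcp_pos: [0.6038, -0.0271, 0.008]
orientation: [0.768, 1.43, -0.768]
force: [-1.5, -0.4, 4.4]
grip_width: 0.623
```

{"fn": "play_rows", "kwargs": {
  "commands": [
    {"x": 0, "y": 0, "z": 0, "wx": 0, "wy": 0, "wz": 0, "hand": 0},
    {"x": 0, "y": 0, "z": 0, "wx": 0, "wy": 0, "wz": 0, "hand": 0},
    {"x": 0, "y": 0, "z": 0, "wx": 0, "wy": 0, "wz": 0, "hand": 0},
    {"x": 0, "y": 0, "z": 0, "wx": 0, "wy": 0, "wz": 0, "hand": 0},
    {"x": 0, "y": 0, "z": 0.03, "wx": 0, "wy": 0, "wz": 0, "hand": 0},
    {"x": 0, "y": 0, "z": 0.04, "wx": 0, "wy": 0, "wz": 0, "hand": 0},
    {"x": 0, "y": 0, "z": 0.04, "wx": 0, "wy": 0, "wz": 0, "hand": 0},
    {"x": 0, "y": 0, "z": 0.04, "wx": 0, "wy": 0, "wz": 0, "hand": 0},
    {"x": 0, "y": 0, "z": 0.03, "wx": 0, "wy": 0, "wz": 0, "hand": 0},
    {"x": 0, "y": 0, "z": 0, "wx": 0, "wy": 0, "wz": 0, "hand": 0}
  ]
}}

```text
clock: 25.0
tcp_pos: [0.6054, -0.027, 0.1899]
orientation: [0.77, 1.426, -0.766]
force: [-0.4, 0.3, 0.2]
grip_width: 1.003
```

```bash
python3 look.py w13;python3 - <<'E'
import pickle
from h import *
n='w13';i=pickle.load(open(n+'.pkl','rb'));im=cv2.imread(f'pics/{n}.png')
th=np.linspace(0,2*np.pi,60);f=7
c=cv2.resize(im[120:210,205:305],None,fx=f,fy=f,interpolation=cv2.INTER_CUBIC)
for p,R_,z in[((.6037,-.0271),.027,.048),((.6033,-.0270),.038,.004)]:
    q=proj(i,np.c_[p[0]+R_*np.cos(th),p[1]+R_*np.sin(th),0*th+z]); q=((q-[205,120]+.5)*f).round().astype(int)
    cv2.polylines(c,[q.reshape(-1,1,2)],True,(0,255,0),1)
cv2.imwrite("pics/w13c.png",c)
E
```

```text
t 25.0 tcp [ 0.6054 -0.027   0.1899] jaw 33.53 xax [ 0.006 -0.    -1.   ] F [-0.4  0.3  0.2] w 1.003 q [ 0.26  0.52 -0.4   1.91  0.28  0.76  0.28]
```

View pics/w13c.png

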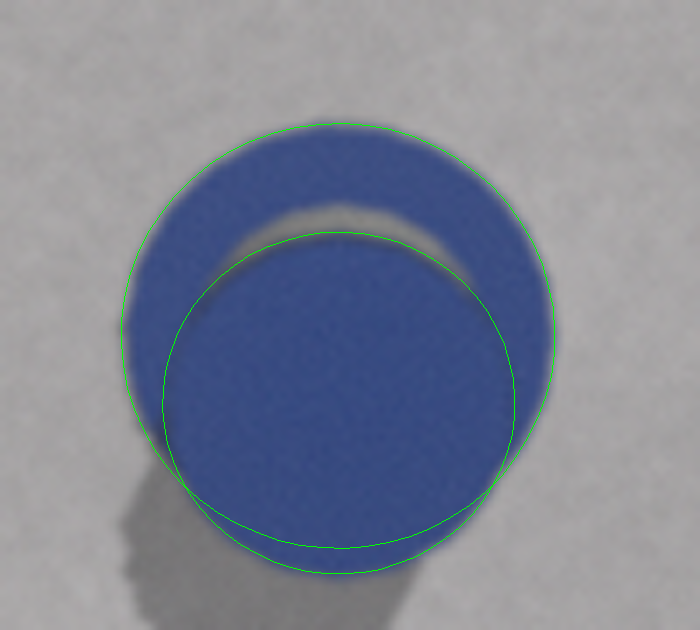

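{"fn": "play_rows", "kwargs": {
  "commands": [
    {"x": -0.004, "y": 0.017, "z": 0.01, "wx": 0, "wy": 0, "wz": 0, "hand": 0},
    {"x": -0.009, "y": 0.04, "z": 0.015, "wx": 0, "wy": 0, "wz": 0, "hand": 0},
    {"x": -0.009, "y": 0.04, "z": 0.015, "wx": 0, "wy": 0, "wz": 0, "hand": 0},
    {"x": -0.009, "y": 0.04, "z": 0.015, "wx": 0, "wy": 0, "wz": 0, "hand": 0},
    {"x": -0.009, "y": 0.04, "z": 0.015, "wx": 0, "wy": 0, "wz": 0, "hand": 0},
    {"x": -0.009, "y": 0.04, "z": 0.015, "wx": 0, "wy": 0, "wz": 0, "hand": 0},
    {"x": -0.009, "y": 0.04, "z": 0.015, "wx": 0, "wy": 0, "wz": 0, "hand": 0},
    {"x": -0.009, "y": 0.04, "z": 0, "wx": 0, "wy": 0, "wz": 0, "hand": 0},
    {"x": -0.008, "y": 0.03, "z": 0, "wx": 0, "wy": 0, "wz": 0, "hand": 0},
    {"x": 0, "y": 0.01, "z": 0, "wx": 0, "wy": 0, "wz": 0, "hand": 0},
    {"x": 0, "y": 0, "z": 0, "wx": 0, "wy": 0, "wz": 0, "hand": 0},
    {"x": 0, "y": 0, "z": 0, "wx": 0, "wy": 0, "wz": 0, "hand": 0},
    {"x": 0, "y": 0, "z": 0, "wx": 0, "wy": 0, "wz": 0, "hand": 0}
  ]
}}

```text
clock: 26.68
tcp_pos: [0.5293, 0.3081, 0.2871]
orientation: [0.769, 1.43, -0.771]
force: [-0.3, -0.6, -0.1]
grip_width: 0.997
```

```bash
python3 look.py w14
```

```text
t 26.68 tcp [0.5293 0.3081 0.2871] jaw 33.39 xax [-0.    -0.001 -1.   ] F [-0.3 -0.6 -0.1] w 0.997 q [-0.25  0.43 -0.48  1.8   0.24  0.97 -0.25]
```

View pics/w14.png

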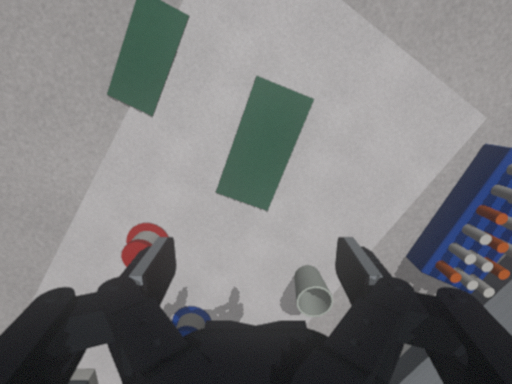

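```bash
python3 - <<'E'
import pickle
from h import *
n='w14';i=pickle.load(open(n+'.pkl','rb'));im=cv2.imread(f'pics/{n}.png')
hsv=cv2.cvtColor(im,cv2.COLOR_BGR2HSV);print(hsv[140,265])
for a,c,m in blobs(im,(60,70,20),(95,255,255),1000):
    m=cv2.morphologyEx(m,cv2.MORPH_CLOSE,np.ones((7,7)))
    C=max(cv2.findContours(m,0,1)[0],key=cv2.contourArea)
    for z in(.004,):
        P=plane(i,C.reshape(-1,2)+0.,z)[:,:2].astype(np.float32)*1000
        mm=cv2.moments(m);cc=[mm['m10']/mm['m00'],mm['m01']/mm['m00']]
        print(a,c,cv2.minAreaRect(P),plane(i,[cc],z))
        # refined: moments of rectified polygon
        M=cv2.moments(P.reshape(-1,1,2));print(M['m10']/M['m00'],M['m01']/M['m00'],np.degrees(.5*np.arctan2(2*M['mu11'],M['mu20']-M['mu02'])))
# beaker base approx, bottle irrelevant
print(plane(i,[(308,275)],.0))
E
```

```text
[76 79 94]
5226 [146.79831611  52.70512821] ((321.6365966796875, 343.84979248046875), (68.91929626464844, 147.0547332763672), 7.853440284729004) [[0.32107615 0.34629663 0.004     ]]
322.03491094156215 341.99284938803925 -83.99738412351206
6002 [264.40036654 143.03015661] ((530.92431640625, 324.87921142578125), (87.68132019042969, 184.69192504882812), 12.564106941223145) [[0.52935071 0.33271896 0.004     ]]
531.4639720613038 326.2149732551491 -76.45969291457229
[[0.72943813 0.17857451 0.        ]]
```

```bash
python3 - <<'E'
import cv2
im=cv2.imread('pics/w14.png')
cv2.imwrite("pics/w14c.png",cv2.resize(im[70:215,210:320],None,fx=4,fy=4,interpolation=cv2.INTER_CUBIC))
E
```

```text
(no output)
```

View pics/w14c.png

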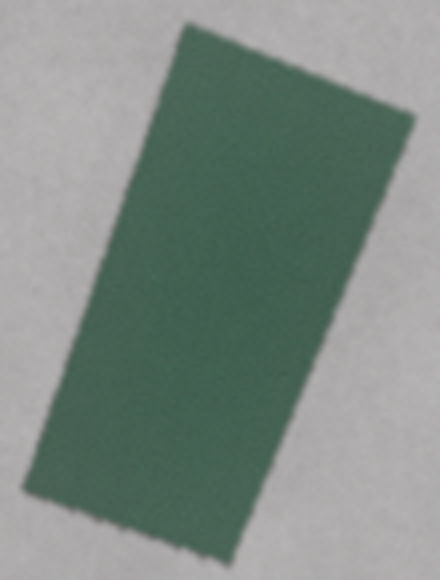

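```bash
python3 - <<'E'
import pickle
from bench import r
from h import *
i=pickle.load(open('w14.pkl','rb'))
P=plane(i,[(a/4+210-.4,b/4+70-.4) for a,b in[(186,21),(415,116),(232,566),(22,490)]],.004)[:,:2]
print(P.round(4),P.mean(0))
for a,b in[(0,1),(1,2),(2,3),(3,0)]:
    d=P[b]-P[a];print(np.linalg.norm(d),np.degrees(np.arctan2(d[1],d[0])))
t=r.camera_info('top')
P=plane(t,[(a/3.2+90-.35,b/3.2+110-.35) for a,b in[(108,237),(289,201),(303,286),(122,321)]],.004)[:,:2]
print(P.round(4),P.mean(0))
for a,b in[(0,1),(1,2),(2,3),(3,0)]:
    d=P[b]-P[a];print(np.linalg.norm(d),np.degrees(np.arctan2(d[1],d[0])))
E
```

```text
[[0.4656 0.4075]
 [0.5542 0.4268]
 [0.5975 0.2423]
 [0.5074 0.2227]] [0.53118521 0.32480244]
0.09065102426125479 12.330401149472308
0.1895641676672681 -76.78085653425475
0.09229200193847106 -167.7242303371511
0.18945781844529505 102.72335845493991
[[0.5539 0.4259]
 [0.5948 0.2394]
 [0.5068 0.2215]
 [0.4673 0.4067]] [0.53069629 0.32337529]
0.19097992011405912 -77.60557871895055
0.0897937498924117 -168.53976781804556
0.1892982511798942 102.07196031508974
0.08871672312695895 12.536938827780439
```

{"fn": "play_rows", "kwargs": {
  "commands": [
    {"x": -0.001, "y": -0.027, "z": 0, "wx": 0, "wy": 0, "wz": 0, "hand": 0},
    {"x": -0.001, "y": -0.045, "z": 0, "wx": 0, "wy": 0, "wz": 0, "hand": 0},
    {"x": -0.001, "y": -0.045, "z": 0, "wx": 0, "wy": 0, "wz": 0, "hand": 0},
    {"x": -0.001, "y": -0.045, "z": 0, "wx": 0, "wy": 0, "wz": 0, "hand": 0},
    {"x": -0.001, "y": -0.045, "z": 0, "wx": 0, "wy": 0, "wz": 0, "hand": 0},
    {"x": -0.001, "y": -0.045, "z": 0, "wx": 0, "wy": 0, "wz": 0, "hand": 0},
    {"x": -0.001, "y": -0.045, "z": 0, "wx": 0, "wy": 0, "wz": 0, "hand": 0},
    {"x": -0.001, "y": -0.045, "z": 0, "wx": 0, "wy": 0, "wz": 0, "hand": 0},
    {"x": -0.001, "y": -0.045, "z": -0.01, "wx": 0, "wy": 0, "wz": 0, "hand": 0},
    {"x": -0.001, "y": -0.045, "z": -0.02, "wx": 0, "wy": 0, "wz": 0, "hand": 0},
    {"x": -0.001, "y": -0.045, "z": -0.02, "wx": 0, "wy": 0, "wz": 0, "hand": 0},
    {"x": -0.001, "y": -0.045, "z": -0.02, "wx": 0, "wy": 0, "wz": 0, "hand": 0},
    {"x": -0.001, "y": -0.045, "z": -0.01, "wx": 0, "wy": 0, "wz": 0, "hand": 0},
    {"x": -0.001, "y": -0.045, "z": 0, "wx": 0, "wy": 0, "wz": 0, "hand": 0},
    {"x": -0.001, "y": -0.015, "z": 0, "wx": 0, "wy": 0, "wz": 0, "hand": 0},
    {"x": 0, "y": 0, "z": 0, "wx": 0, "wy": 0, "wz": 0, "hand": 0},
    {"x": 0, "y": 0, "z": 0, "wx": 0, "wy": 0, "wz": 0, "hand": 0},
    {"x": 0, "y": 0, "z": 0, "wx": 0, "wy": 0, "wz": 0, "hand": 0}
  ]
}}

```text
clock: 28.98
tcp_pos: [0.5141, -0.315, 0.2076]
orientation: [0.766, 1.432, -0.765]
force: [-0.4, -1.0, 0.3]
grip_width: 1.002
```

```bash
python3 look.py w15; python3 - <<'E'
import cv2
im=cv2.imread('pics/w15.png')
cv2.imwrite("pics/w15c.png",cv2.resize(im[80:270,190:320],None,fx=3,fy=3,interpolation=cv2.INTER_CUBIC))
E
```

```text
t 28.98 tcp [ 0.5141 -0.315   0.2076] jaw 33.72 xax [ 0.     0.001 -1.   ] F [-0.4 -1.   0.3] w 1.002 q [ 0.7   0.48 -0.32  1.9   0.2   0.79  0.87]
```

View pics/w15.png

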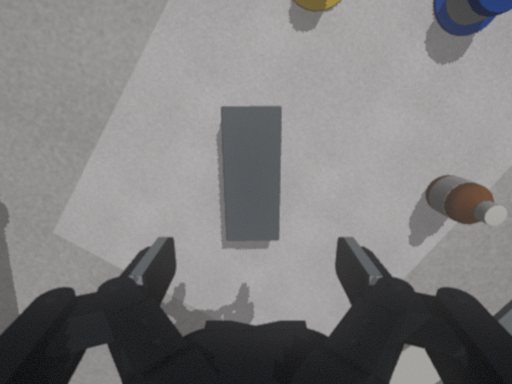

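View pics/w15c.png

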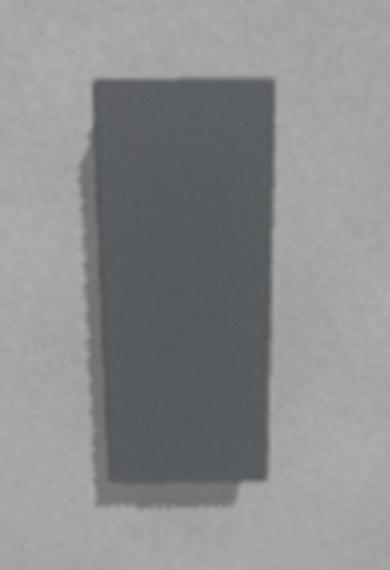

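```bash
python3 - <<'E'
import pickle
from h import *
i=pickle.load(open('w15.pkl','rb'))
P=plane(i,[(a/3+190-.35,b/3+80-.35) for a,b in[(93,79),(274,79),(268,481),(109,482)]],.044)[:,:2]
print(P.round(4),P.mean(0))
for a,b in[(0,1),(1,2),(2,3),(3,0)]:
    d=P[b]-P[a];print(np.linalg.norm(d),np.degrees(np.arctan2(d[1],d[0])))
E
```

```text
[[ 0.4421 -0.2728]
 [ 0.4959 -0.237 ]
 [ 0.5855 -0.3681]
 [ 0.5311 -0.4049]] [ 0.51367316 -0.32072075]
0.06461896707882249 33.68140105310288
0.15882642812903422 -55.64889536309282
0.06570912510690025 -145.95141324246632
0.159238529342537 123.95759195963292
```

{"fn": "play_rows", "kwargs": {
  "commands": [
    {"x": -0.001, "y": -0.003, "z": -0.03, "wx": 0, "wy": 0, "wz": 0.5, "hand": 0},
    {"x": 0, "y": 0, "z": -0.03, "wx": 0, "wy": 0, "wz": 0, "hand": 0},
    {"x": 0, "y": 0, "z": -0.03, "wx": 0, "wy": 0, "wz": 0, "hand": 0},
    {"x": 0, "y": 0, "z": -0.03, "wx": 0, "wy": 0, "wz": 0, "hand": 0},
    {"x": 0, "y": 0, "z": -0.02, "wx": 0, "wy": 0, "wz": 0, "hand": 0},
    {"x": 0, "y": 0, "z": 0, "wx": 0, "wy": 0, "wz": 0, "hand": 0},
    {"x": 0, "y": 0, "z": 0, "wx": 0, "wy": 0, "wz": 0, "hand": 0}
  ]
}}

```text
clock: 29.9
tcp_pos: [0.5135, -0.3203, 0.0682]
orientation: [0.761, 1.432, -0.761]
force: [0.3, 0.1, 0.3]
grip_width: 1.004
```

```bash
python3 look.py w16
```

```text
t 29.9 tcp [ 0.5135 -0.3203  0.0682] jaw 34.07 xax [ 0.002 -0.001 -1.   ] F [0.3 0.1 0.3] w 1.004 q [ 0.65  0.67 -0.24  1.98  0.3   0.52  0.79]
```

View pics/w16.png

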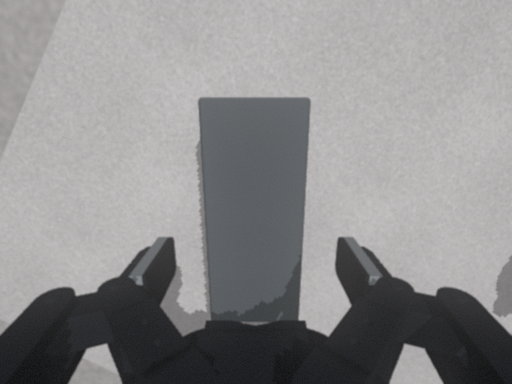

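The box spans 199–310 at its top edge, centred between the fingers. Going down and gripping.

{"fn": "play_rows", "kwargs": {
  "commands": [
    {"x": 0, "y": 0, "z": -0.02, "wx": 0, "wy": 0, "wz": 0, "hand": 0},
    {"x": 0, "y": 0, "z": -0.02, "wx": 0, "wy": 0, "wz": 0, "hand": 0},
    {"x": 0, "y": 0, "z": -0.015, "wx": 0, "wy": 0, "wz": 0, "hand": 0},
    {"x": 0, "y": 0, "z": -0.009, "wx": 0, "wy": 0, "wz": 0, "hand": 0},
    {"x": 0, "y": 0, "z": 0, "wx": 0, "wy": 0, "wz": 0, "hand": 0},
    {"x": 0, "y": 0, "z": 0, "wx": 0, "wy": 0, "wz": 0, "hand": 0}
  ]
}}

```text
clock: 30.7
tcp_pos: [0.513, -0.3203, 0.0035]
orientation: [0.761, 1.433, -0.761]
force: [-0.1, -0.5, 0.0]
grip_width: 1.0
```

{"fn": "play_rows", "kwargs": {
  "commands": [
    {"x": 0, "y": 0, "z": 0, "wx": 0, "wy": 0, "wz": 0, "hand": 255},
    {"x": 0, "y": 0, "z": 0, "wx": 0, "wy": 0, "wz": 0, "hand": 255},
    {"x": 0, "y": 0, "z": 0, "wx": 0, "wy": 0, "wz": 0, "hand": 255},
    {"x": 0, "y": 0, "z": 0, "wx": 0, "wy": 0, "wz": 0, "hand": 255},
    {"x": 0, "y": 0, "z": 0, "wx": 0, "wy": 0, "wz": 0, "hand": 255},
    {"x": 0, "y": 0, "z": 0, "wx": 0, "wy": 0, "wz": 0, "hand": 255}
  ],
  "newtons": 80
}}

```text
clock: 31.45
tcp_pos: [0.5131, -0.3205, 0.0043]
orientation: [0.761, 1.432, -0.761]
force: [-1.0, -0.6, 5.5]
grip_width: 0.762
```

{"fn": "play_rows", "kwargs": {
  "commands": [
    {"x": 0, "y": 0, "z": 0.01, "wx": 0, "wy": 0, "wz": 0, "hand": 255},
    {"x": 0, "y": 0, "z": 0.02, "wx": 0, "wy": 0, "wz": 0, "hand": 255},
    {"x": 0, "y": 0, "z": 0.03, "wx": 0, "wy": 0, "wz": 0, "hand": 255},
    {"x": 0, "y": 0, "z": 0.03, "wx": 0, "wy": 0, "wz": 0, "hand": 255},
    {"x": 0, "y": 0, "z": 0.02, "wx": 0, "wy": 0, "wz": 0, "hand": 255},
    {"x": 0, "y": 0, "z": 0.01, "wx": 0, "wy": 0, "wz": 0, "hand": 255},
    {"x": 0, "y": 0, "z": 0, "wx": 0, "wy": 0, "wz": 0, "hand": 255}
  ]
}}

```text
clock: 32.33
tcp_pos: [0.5128, -0.3203, 0.1242]
orientation: [0.761, 1.432, -0.761]
force: [-0.7, -0.5, -3.9]
grip_width: 0.761
```

```bash
python3 look.py w17; python3 - <<'E'
from bench import r
import cv2
cv2.imwrite("pics/side17.png",cv2.resize(r.capture("side")[60:280,100:440],None,fx=2.2,fy=2.2))
E
```

```text
t 32.33 tcp [ 0.5128 -0.3203  0.1242] jaw 34.03 xax [ 0.001 -0.001 -1.   ] F [-0.7 -0.5 -3.9] w 0.761 q [ 0.68  0.59 -0.28  1.96  0.27  0.63  0.82]
```

View pics/side17.png

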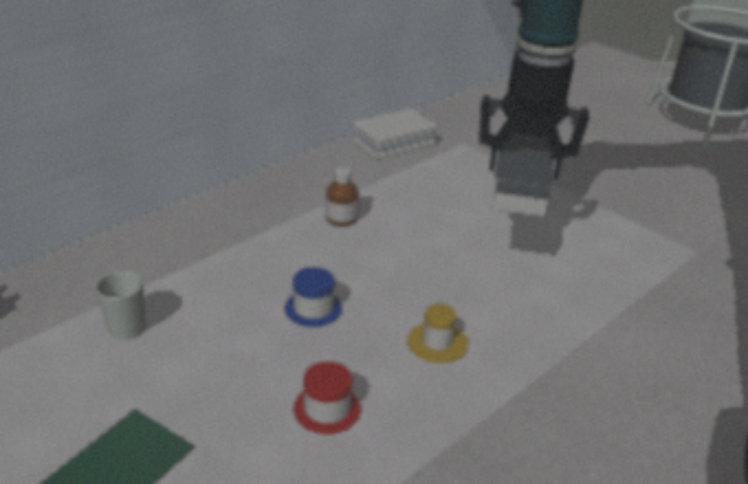

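View pics/w17.png

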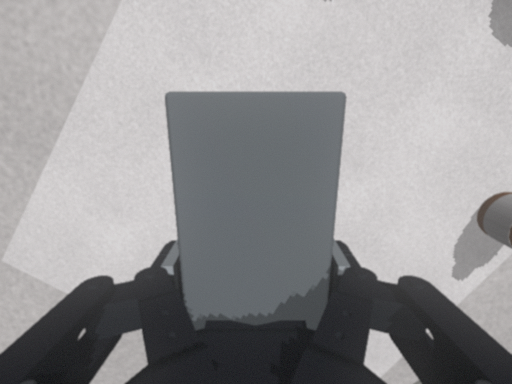

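{"fn": "play_rows", "kwargs": {
  "commands": [
    {"x": 0.001, "y": 0.01, "z": 0, "wx": 0, "wy": 0, "wz": 0, "hand": 255},
    {"x": 0.001, "y": 0.025, "z": 0, "wx": 0, "wy": 0, "wz": -1.3, "hand": 255},
    {"x": 0.001, "y": 0.035, "z": 0, "wx": 0, "wy": 0, "wz": -1.3, "hand": 255},
    {"x": 0.001, "y": 0.04, "z": 0, "wx": 0, "wy": 0, "wz": -1.3, "hand": 255},
    {"x": 0.001, "y": 0.04, "z": 0, "wx": 0, "wy": 0, "wz": -1.3, "hand": 255},
    {"x": 0.001, "y": 0.04, "z": 0, "wx": 0, "wy": 0, "wz": -1.3, "hand": 255},
    {"x": 0.001, "y": 0.04, "z": 0, "wx": 0, "wy": 0, "wz": -1.3, "hand": 255},
    {"x": 0.001, "y": 0.04, "z": 0, "wx": 0, "wy": 0, "wz": -1.3, "hand": 255},
    {"x": 0.001, "y": 0.04, "z": 0, "wx": 0, "wy": 0, "wz": -1.3, "hand": 255},
    {"x": 0.001, "y": 0.04, "z": 0, "wx": 0, "wy": 0, "wz": -1.3, "hand": 255},
    {"x": 0.001, "y": 0.04, "z": 0, "wx": 0, "wy": 0, "wz": -1.3, "hand": 255},
    {"x": 0.001, "y": 0.04, "z": 0, "wx": 0, "wy": 0, "wz": -1.3, "hand": 255},
    {"x": 0.001, "y": 0.04, "z": 0, "wx": 0, "wy": 0, "wz": -1.3, "hand": 255},
    {"x": 0.001, "y": 0.04, "z": 0, "wx": 0, "wy": 0, "wz": -1.3, "hand": 255},
    {"x": 0.001, "y": 0.04, "z": 0, "wx": 0, "wy": 0, "wz": -1.3, "hand": 255},
    {"x": 0.001, "y": 0.04, "z": 0, "wx": 0, "wy": 0, "wz": -1.3, "hand": 255},
    {"x": 0.001, "y": 0.03, "z": 0, "wx": 0, "wy": 0, "wz": -1.3, "hand": 255},
    {"x": 0.001, "y": 0.018, "z": 0, "wx": 0, "wy": 0, "wz": -0.6, "hand": 255},
    {"x": 0, "y": 0.007, "z": 0, "wx": 0, "wy": 0, "wz": 0, "hand": 255},
    {"x": 0, "y": 0, "z": 0, "wx": 0, "wy": 0, "wz": 0, "hand": 255}
  ]
}}

```text
clock: 34.92
tcp_pos: [0.5303, 0.324, 0.1229]
orientation: [1.044, 1.305, -1.046]
force: [0.3, -0.4, -3.0]
grip_width: 0.758
```

{"fn": "play_rows", "kwargs": {
  "commands": [
    {"x": 0, "y": 0, "z": 0, "wx": 0, "wy": 0, "wz": 0, "hand": 255},
    {"x": 0, "y": 0, "z": 0, "wx": 0, "wy": 0, "wz": 0, "hand": 255}
  ]
}}

```text
clock: 35.17
tcp_pos: [0.5309, 0.3232, 0.1233]
orientation: [1.046, 1.304, -1.047]
force: [0.5, -0.4, -3.3]
grip_width: 0.764
```

```bash
python3 look.py w18; python3 - <<'E'
from bench import r
import cv2
im=r.capture("top");cv2.imwrite("pics/top18.png",cv2.resize(im[120:270,90:300],None,fx=3.6,fy=3.6,interpolation=cv2.INTER_CUBIC))
E
```

```text
t 35.17 tcp [0.5309 0.3232 0.1233] jaw 12.53 xax [-0.    -0.001 -1.   ] F [ 0.5 -0.4 -3.3] w 0.764 q [-0.54  0.6  -0.11  1.92  0.1   0.63 -0.5 ]
```

View pics/w18.png

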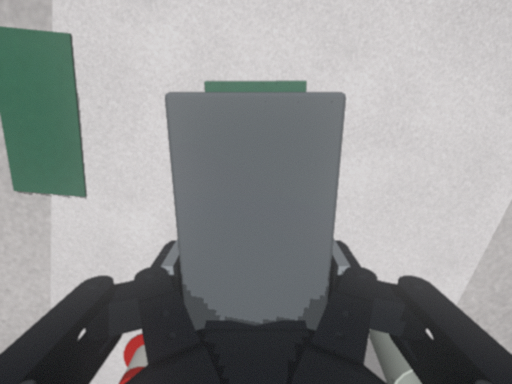

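View pics/top18.png

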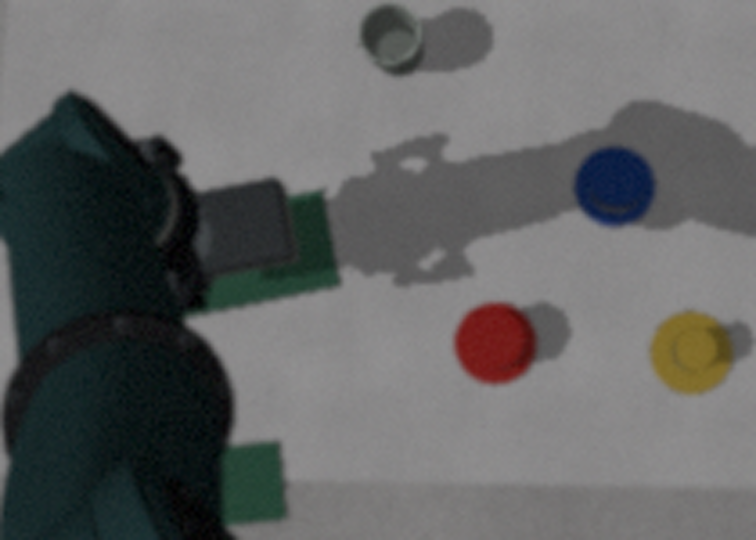

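{"fn": "play_rows", "kwargs": {
  "commands": [
    {"x": 0, "y": 0.001, "z": -0.02, "wx": 0, "wy": 0, "wz": 0, "hand": 255},
    {"x": 0, "y": 0, "z": -0.03, "wx": 0, "wy": 0, "wz": 0, "hand": 255},
    {"x": 0, "y": 0, "z": -0.03, "wx": 0, "wy": 0, "wz": 0, "hand": 255},
    {"x": 0, "y": 0, "z": -0.015, "wx": 0, "wy": 0, "wz": 0, "hand": 255},
    {"x": 0, "y": 0, "z": -0.01, "wx": 0, "wy": 0, "wz": 0, "hand": 255},
    {"x": 0, "y": 0, "z": -0.005, "wx": 0, "wy": 0, "wz": 0, "hand": 255},
    {"x": 0, "y": 0, "z": -0.002, "wx": 0, "wy": 0, "wz": 0, "hand": 255},
    {"x": 0, "y": 0, "z": 0, "wx": 0, "wy": 0, "wz": 0, "hand": 255},
    {"x": 0, "y": 0, "z": 0, "wx": 0, "wy": 0, "wz": 0, "hand": 255}
  ]
}}

```text
clock: 36.4
tcp_pos: [0.531, 0.3261, 0.0119]
orientation: [1.046, 1.305, -1.044]
force: [0.1, 0.1, -3.5]
grip_width: 0.763
```

```bash
python3 look.py w19
```

```text
t 36.4 tcp [0.531  0.3261 0.0119] jaw 12.64 xax [ 0.001  0.001 -1.   ] F [ 0.1  0.1 -3.5] w 0.763 q [-0.57  0.76 -0.08  1.95  0.13  0.43 -0.53]
```

View pics/w19.png

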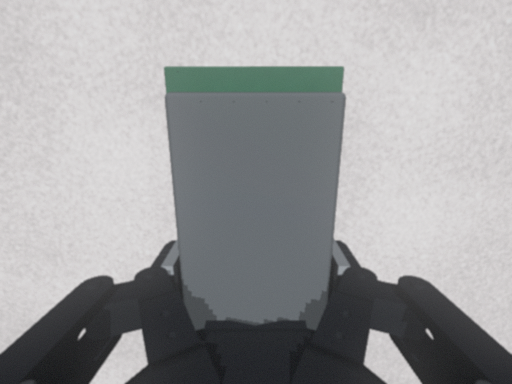

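```bash
python3 - <<'E'
import pickle
from h import *
i=pickle.load(open('w19.pkl','rb'))
d=np.array([-np.sin(np.radians(12.6)),np.cos(np.radians(12.6))]);x=np.array([d[1],-d[0]])
for uv,z in[((254.5,66.5),.004),((255,92.5),.052)]:
    p=plane(i,[uv],z)[0,:2];q=p-np.array([.531,.3245]);print(p,q@d,q@x)
E
```

```text
[0.5104331  0.41752396] 0.09527017451081353 0.0002209663828517656
[0.51382921 0.40319554] 0.08054598733614385 0.00040963464970614585
```

{"fn": "play_rows", "kwargs": {
  "commands": [
    {"x": 0, "y": 0, "z": -0.001, "wx": 0, "wy": 0, "wz": 0, "hand": 255},
    {"x": 0, "y": 0, "z": -0.001, "wx": 0, "wy": 0, "wz": 0, "hand": 255},
    {"x": 0, "y": 0, "z": -0.001, "wx": 0, "wy": 0, "wz": 0, "hand": 255},
    {"x": 0, "y": 0, "z": 0, "wx": 0, "wy": 0, "wz": 0, "hand": 255}
  ]
}}

```text
clock: 36.95
tcp_pos: [0.5306, 0.3259, 0.0083]
orientation: [1.045, 1.305, -1.045]
force: [0.1, 0.2, -1.3]
grip_width: 0.761
```

{"fn": "play_rows", "kwargs": {
  "commands": [
    {"x": 0, "y": 0, "z": -0.001, "wx": 0, "wy": 0, "wz": 0, "hand": 255},
    {"x": 0, "y": 0, "z": 0, "wx": 0, "wy": 0, "wz": 0, "hand": 255}
  ]
}}

```text
clock: 37.2
tcp_pos: [0.5306, 0.3258, 0.0083]
orientation: [1.045, 1.305, -1.045]
force: [-2.2, -0.5, 5.2]
grip_width: 0.764
```

Contact. Releasing and going up.

{"fn": "play_rows", "kwargs": {
  "commands": [
    {"x": 0, "y": 0, "z": 0, "wx": 0, "wy": 0, "wz": 0, "hand": 0},
    {"x": 0, "y": 0, "z": 0, "wx": 0, "wy": 0, "wz": 0, "hand": 0},
    {"x": 0, "y": 0, "z": 0, "wx": 0, "wy": 0, "wz": 0, "hand": 0},
    {"x": 0, "y": 0, "z": 0, "wx": 0, "wy": 0, "wz": 0, "hand": 0},
    {"x": 0, "y": 0, "z": 0.02, "wx": 0, "wy": 0, "wz": 0, "hand": 0},
    {"x": 0, "y": 0, "z": 0.03, "wx": 0, "wy": 0, "wz": 0, "hand": 0},
    {"x": 0, "y": 0, "z": 0.04, "wx": 0, "wy": 0, "wz": 0, "hand": 0},
    {"x": 0, "y": 0, "z": 0.04, "wx": 0, "wy": 0, "wz": 0, "hand": 0},
    {"x": 0, "y": 0, "z": 0.04, "wx": 0, "wy": 0, "wz": 0, "hand": 0},
    {"x": 0, "y": 0, "z": 0.04, "wx": 0, "wy": 0, "wz": 0, "hand": 0},
    {"x": 0, "y": 0, "z": 0.03, "wx": 0, "wy": 0, "wz": 0, "hand": 0},
    {"x": 0, "y": 0, "z": 0.02, "wx": 0, "wy": 0, "wz": 0, "hand": 0},
    {"x": 0, "y": 0, "z": 0, "wx": 0, "wy": 0, "wz": 0, "hand": 0},
    {"x": 0, "y": 0, "z": 0, "wx": 0, "wy": 0, "wz": 0, "hand": 0}
  ]
}}

```text
clock: 38.95
tcp_pos: [0.53, 0.3254, 0.267]
orientation: [1.044, 1.306, -1.046]
force: [-0.9, -0.6, -0.0]
grip_width: 1.0
```

```bash
python3 look.py w20; python3 - <<'E'
from bench import r
import cv2
im=cv2.imread('pics/w20.png');cv2.imwrite("pics/w20c.png",cv2.resize(im[90:250,200:320],None,fx=3.5,fy=3.5,interpolation=cv2.INTER_CUBIC))
cv2.imwrite("pics/side20.png",r.capture("side"))
E
```

```text
t 38.95 tcp [0.53   0.3254 0.267 ] jaw 12.64 xax [-0.001 -0.001 -1.   ] F [-0.9 -0.6 -0. ] w 1.0 q [-0.53  0.43 -0.13  1.81  0.07  0.91 -0.47]
```

View pics/w20c.png

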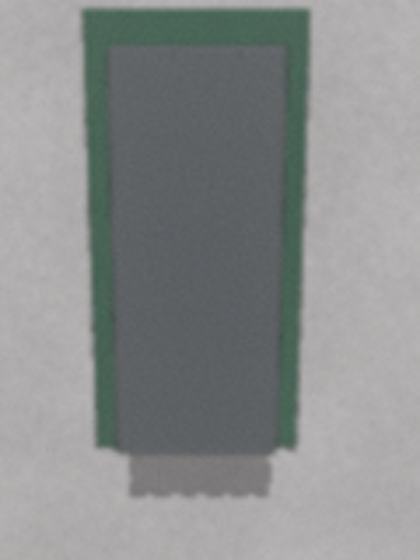

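View pics/side20.png

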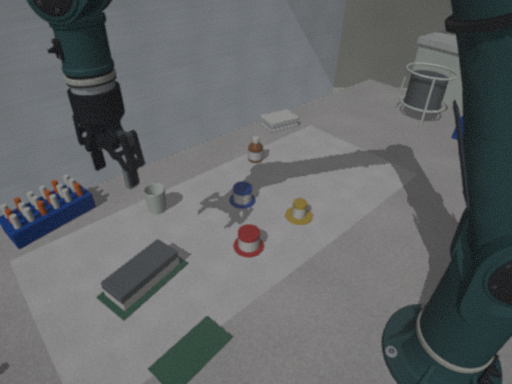

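```bash
python3 - <<'E'
import pickle
from h import *
i=pickle.load(open('w20.pkl','rb'))
for pts,z in[([(109,45),(286,45),(274,454),(119,454)],.048),([(82,9),(309,9),(297,450),(96,448)],.004)]:
    P=plane(i,[(a/3.5+200-.35,b/3.5+90-.35) for a,b in pts],z)[:,:2]
    print(P.mean(0),[(np.linalg.norm(P[(k+1)%4]-P[k]).round(4),np.degrees(np.arctan2(*(P[(k+1)%4]-P[k])[::-1])).round(1)) for k in range(4)])
E
```

```text
[0.53120673 0.32541881] [(np.float64(0.0637), np.float64(12.6)), (np.float64(0.1592), np.float64(-77.6)), (np.float64(0.0633), np.float64(-167.4)), (np.float64(0.1592), np.float64(102.6))]
[0.53114649 0.3244193 ] [(np.float64(0.0907), np.float64(12.6)), (np.float64(0.1903), np.float64(-77.1)), (np.float64(0.0919), np.float64(-168.0)), (np.float64(0.1893), np.float64(102.6))]
```

The box is within about 1 mm and 0.3° of the mat's centre and direction, and all the pots stand upright. Handing in.

```bash
python3 -c "
from bench import r
print(r.hand_in())"
```

```text
the job is handed in; nothing more can be done
None
```

The stack is apart and the job is handed in at about 39 s of the 112 s allowed. Each pot stands on the disc of its lid colour, and the storage box is on the larger green mat.

- **Pots:** wrist-camera pictures after each release put yellow, red and blue upright and within about 1 mm of their disc centres.
- **Box:** its measured centre is (0.531, 0.325), against (0.531, 0.324) for the mat. The two are parallel to within about 0.3–0.5°.
- **Set-down and clearance:** each item was lowered in 1 mm steps until it touched, at about 4–6 N, and then released. The gripper ended open, about 27 cm above the bench.
- **Bottle and beaker:** both look upright and in place in the final side view. I did not measure their positions again.
- **Disagreements:** the side camera differed from the others by 2–3 mm on the discs. Close-up wrist views of held pots looked about 3–4 mm off along one axis, so I ignored them. The pictures taken after each release showed no such offset.

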